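# Open, pack and re-lock the bayonet-lidded cold carrier

## Task

Open the locked insulated carrier (press the lid down, twist it a quarter turn anticlockwise to bring its lugs under the notches, lift it out) and lay the lid flat on the round cheese board; then lay the steel cold plate and every one of the slim white tubs flat in the fitting compartments on the carrier's floor, one to a compartment. Close it again: set the lid in with its lugs in the collar's two notches, press it down on the sprung seal and twist it a quarter turn clockwise, so that it stays locked with its bar handle square across the line of the notches. Leave the jars, bottles, can and tape on the bench where they stand.

Things in the scene. Friction and masses are not known exactly. Their poses are not given: they have to be found in the camera images.
- carrier: Low round insulated food carrier, grey plastic with a flat steel collar round its mouth, fixed to the bench: 280 mm across, 98 mm high, open at the top. Origin on its axis at bench level, z up. White inner floor (34 mm up) with four compartments fenced by low ribs 3 mm thick. Inner wall radius 125 mm.
- notch (a point): Middle of one of the two lug notches in the carrier's collar, at the collar's top, on its +x side; the other is opposite, on -x. Notches are 39 mm wide and reach out to radius 127 mm. Between them the collar's inner radius is 114 mm; it lies 90 (underside) to 98 mm (top) above the bench.
- lock_mark (a point): Small dark bar on the collar's top, on the carrier's +y side (another on -y): a lug stands under each mark when the lid is locked.
- seal_top (a point): Centre of the top plane, when free (86 mm above the bench), of the black rubber seal ring under the collar, inner radius 106 mm. It floats on springs: 2.5 N per mm of lowering, travel 9 mm. Seal and collar are slippery.
- board_top (a point): Centre of the top of a round wooden cheese board, 250 mm across, 12 mm thick, lying clear on the bench and fixed to it.
- carrier_floor (a point): Centre of the carrier's inner floor, 34 mm above the bench, axes as the carrier's.
- bay1 (a point): Centre of the floor of tub compartment 1 of three side by side (56 mm apart along the carrier's y): 76 mm long along its x, 32 mm wide along its y, ribs 9 mm high. Any tub may go in any of them.
- bay2 (a point): Centre of the floor of tub compartment 2 of three side by side (56 mm apart along the carrier's y): 76 mm long along its x, 32 mm wide along its y, ribs 9 mm high. Any tub may go in any of them.
- bay3 (a point): Centre of the floor of tub compartment 3 of three side by side (56 mm apart along the carrier's y): 76 mm long along its x, 32 mm wide along its y, ribs 9 mm high. Any tub may go in any of them.
- plate_bay (a point): Centre of the floor of the cold plate's compartment, which lies across the ends of the three tub compartments: 42 mm along its x, 120 mm along its y, ribs 7 mm high.
- lid_grip (a point): Carrier's round twist-lock lid, grey plastic, about 0.55 kg, at first locked in the carrier. This point is the centre of its black bar handle (120 mm long along the lid's x, 20 mm wide, 32 mm high), 38 mm above the lid's underside. Disc radius 110 mm, 22 mm thick at the middle. Both ways round are alike. Locked, its underside is 82 mm above the bench.
- lid_lug (a point): Middle of the lid's steel lug on its +x side, 4 mm above the underside; the other is on -x. In line with the handle, each reaches to radius 122 mm, 30 mm wide, 8 mm thick. Set in the notches, the lid rests with the lugs 2 mm too high to pass below the collar. Pressed 4 mm more (10 N; bottoms at 6 mm) it turns clockwise only (from above), to a stop at 95 degrees; back to open.
- tub1_mid (a point): Slim white lidded tub, 76 mm along x, 32 mm along y, 36 mm high, about 0.2 kg; this point is its centre, 18 mm above its underside. Below 12 mm its foot is 5 mm narrower each way and fits between the ribs. There may be two or three tubs; an absent one has no pose.
- tub2_mid (a point): Slim white lidded tub, 76 mm along x, 32 mm along y, 36 mm high, about 0.2 kg; this point is its centre, 18 mm above its underside. Below 12 mm its foot is 5 mm narrower each way and fits between the ribs. There may be two or three tubs; an absent one has no pose.
- tub3_mid (a point): Slim white lidded tub, 76 mm along x, 32 mm along y, 36 mm high, about 0.2 kg; this point is its centre, 18 mm above its underside. Below 12 mm its foot is 5 mm narrower each way and fits between the ribs. There may be two or three tubs; an absent one has no pose.
- plate_grip (a point): Flat steel cold plate, 42 mm along x, 120 mm along y, 20 mm thick, about 0.45 kg, with an upright grip rib on top along its y (14 mm wide, 64 mm long, 20 mm high). This point is the rib's centre, 30 mm above the plate's underside. The lowest 8 mm of the plate is 5 to 6 mm narrower each way. Both ways round are alike.
- jar: small amber jar with brass cap, 54 mm across, 66 mm high; bystander, origin at the centre of its underside.
- can: plain aluminium can, 66 mm across, 75 mm high; bystander, origin at the centre of its underside.
- bottle_a: green glass bottle, 60 mm across, 170 mm high; bystander, origin at the centre of its underside.
- bottle_b: amber glass bottle, 60 mm across, 170 mm high; bystander, origin at the centre of its underside.
- tape: roll of clear packing tape lying flat, 100 mm across, 48 mm high; bystander, origin at the centre of its underside.
- preserve: clear glass preserve jar, 74 mm across, 110 mm high; bystander, origin at the centre of its underside.
Things that resemble listed ones, but are neither listed nor needed, are in the scene too. What is meant by the part that bears plate_grip is not black or pink, and is the larger of those in its own colour.

How it is judged:
By the outcome, as a careful person would: the job done as asked, in the order asked, and still so for the second after the job is handed in, with the robot touching nothing.
Of tub1, tub2, tub3 only 2 to 3 are there at a start; the rules pass over those that are not, and their reading is None.
At some moment in a run one of tub1, tub2, tub3, plate may be knocked a few centimetres aside while the robot is not near it.
Once in a run the grip may slacken for a moment while it holds something.
It also fails if it takes over 208 s, if anything falls off the work surface, if the arm or the gripper's body presses on something with over 40 N, if the wrist force passes 120 N, or if a joint passes its speed limit or range.

## Robot

A 7-joint arm with a two-finger parallel gripper is mounted at the origin on the work surface. World frame = base frame: x ahead of the robot, y to its left, z up, the work surface at z = 0. Lengths are in m, angles in rad, forces in N, time in s.
With the tool pointing down it reaches from about 0.4 to 0.85 m from the base axis. Payload 4.5 kg.
Tool frame: the origin (TCP) lies midway between the tips of the shut fingers; the grasp point (between the pads) lies behind it (r.grip_point_offset is the z of the grasp point in the tool frame, in m); z points along the fingers, y is the line along which they close (so a half turn about z gives the same grasp; the last joint's range is limited). The gripper opens to 88 mm and grips with 3 to 60 N. Pads are 18 mm wide; open, the fingers measure 123 mm over their backs; the gripper's body (75 mm by 187 mm) begins 45 mm behind the grasp point.
Start: joints at [-1.12, 0.689, -0.195, 1.565, 0.157, 0.902, -0.215], TCP at [0.253, 0.572, 0.239] pointing down, gripper open.
Joint ranges: [-3.01, 3.01], [-0.46, 2.08], [-1.47, 1.51], [0.13, 2.56], [-1, 4.14], [0.04, 2.09], [-2.66, 2.66]. Speed limits (rad/s): [2.57, 2.57, 3.14, 3.14, 3.14, 3.14, 3.14].

## Interface

Orientations are given as a unit quaternion [x, y, z, w].
In Python, from plant import r, optics, workorder gives the robot as it stands.
- The arm moves only by the shell command python3 -m creep 'ROWS' [FORCE]. ROWS is JSON, a list of rows, each an object of numbers: "grip": the gripper command: -1 is shut, 1 is fully open, values between are in proportion; "tx", "ty", "tz": the shift along the tool's x, y, z in cm; "spin": the turn about the tool's z in degrees. In form: [{"grip": .., "tx": .., "ty": .., "tz": .., "spin": ..}, ...]. A call has 1 to 8 rows; each row shifts and turns the commanded pose from where the row before left it, along the tool's axes as they then stand; what a row does not reach is not made up. A row lasts 1/12 s, in which the tool goes at most 41.7 mm and 7.16 degrees, less where a joint would pass 70% of its speed; a pose out of reach is approached as far as the arm can. A call with a gripper value outside its range is refused whole. The fingers move at their own pace and stop on an object; FORCE is the grip in N (left out, the last holds). Time passes only in rows, so rows that do not move let the fingers close. It gives the time, the measured TCP pose, the force, the opening and the grip force at its end, in the units of the state.
- r.get_state(): the state, without advancing time (a new reading comes with each control period).
- optics.snapshot(name): name is "side" or "top" or "wrist"; returns (picture, depth): 480x640x3 uint8, red, green, blue; 480x640 float32, m along the optical axis (not along the pixel's ray), 0 where there is no reading.
- optics.get_calibration(name): a dict with "fx", "fy", "cx", "cy" (pixels), "extrinsics" (4x4, takes a point from world to camera coordinates). Camera axes: x right, y down, z forward; pixel columns grow to the right and rows downward; lengths in m; the calibration is good to about 2 mm. A picture is of the moment at which its call begins: read the wrist's pose just before it. get_calibration takes no time and is no camera call; for the wrist camera it gives the pose at the moment of the call.
- workorder.finish_job(): hands the job in; it is judged then, once.
The state is a dict: "clock": time; "q": joint angles; "qd": joint speeds; "joint_torque": joint torques, N m; "tool_pos": TCP position; "eef_rot": TCP orientation; "contact_force": force on the tool from outside, world axes, zero at the start; "moment": the same for the moment, N m; "opening": opening from 0.0 (shut) to 1.0 (fully open); "finger_force": force on a finger pad.
Only numpy, scipy, OpenCV 4.12 (cv2) and the standard library are available. Lean on these libraries where they do the work, as an engineer would, in place of code of your own. Each camera call takes 0.05 s, during which the arm holds its last target. There are 200 camera calls.

## Working session

There is one attempt and no reset: what is moved stays moved. The work goes in short steps, Python scripts to look and compute and a shell command to move; the robot and the scene stay as the last step left them, time stands still between calls to the robot, and variables do not carry over. Pictures are saved under pics/ and viewed, at most 14 in all, crops included, and the job is handed in when it is done.

```bash
ls; mkdir -p pics; python3 - <<'E'
from plant import r,optics,workorder
import cv2,numpy as np
for n in("top","side"):
    p,d=optics.snapshot(n); cv2.imwrite(f"pics/{n}0.png",p[:,:,::-1]); np.save(f"{n}0_d.npy",d); np.save(f"{n}0.npy",p)
    c=optics.get_calibration(n); print(n,{k:c[k] for k in("fx","fy","cx","cy")}); print(np.round(c["extrinsics"],3))
print(r.grip_point_offset, r.get_state())
E
```

```text
pics
top {'fx': 436.0784597581187, 'fy': 436.0784597581187, 'cx': 323.82869363231475, 'cy': 242.52528110432564}
[[-0.022 -0.999  0.028 -0.032]
 [-0.984  0.017 -0.18   0.545]
 [ 0.179 -0.031 -0.983  0.975]
 [ 0.     0.     0.     1.   ]]
side {'fx': 538.1293667871145, 'fy': 538.1293667871145, 'cx': 312.5811105218871, 'cy': 230.45637391852796}
[[ 8.580e-01 -5.140e-01 -1.000e-03 -4.510e-01]
 [-3.370e-01 -5.610e-01 -7.560e-01  2.250e-01]
 [ 3.880e-01  6.490e-01 -6.550e-01  1.183e+00]
 [ 0.000e+00  0.000e+00  0.000e+00  1.000e+00]]
-0.0187 {'clock': 0.1, 'q': array([-1.12018296,  0.68990229, -0.19450288,  1.56624262,  0.15730989,
        0.90250064, -0.21512197]), 'qd': array([ 0.00039859, -0.00161984,  0.00170295, -0.00380805, -0.0007428 ,
        0.00049661,  0.00026725]), 'joint_torque': array([-3.39085833e-03, -5.28489447e+01, -1.27163574e+00, -1.53836739e+01,
       -5.25975355e-02,  1.93079104e-03,  4.38265761e-05]), 'tool_pos': array([0.25285047, 0.57094503, 0.23798775]), 'eef_rot': array([ 2.06878004e-01,  9.78366394e-01, -8.24712389e-04, -1.02848505e-04]), 'contact_force': array([-0.28524401, -0.76811351, -1.78164108]), 'moment': array([-0.00127135,  0.02237854,  0.01242656]), 'finger_force': 0.0, 'opening': 1.001490273836978}
```

View pics/top0.png

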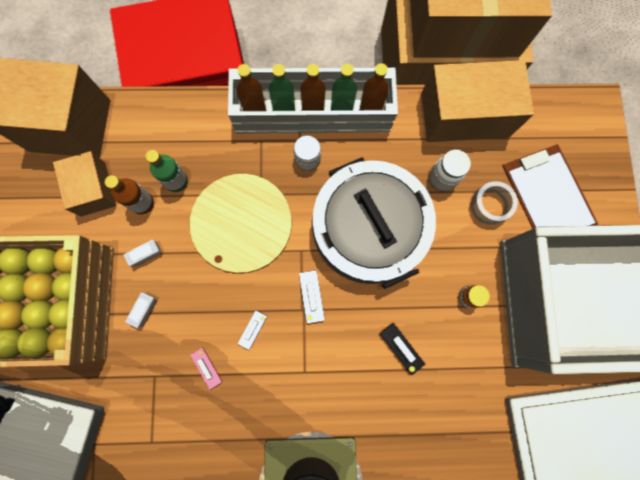

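View pics/side0.png

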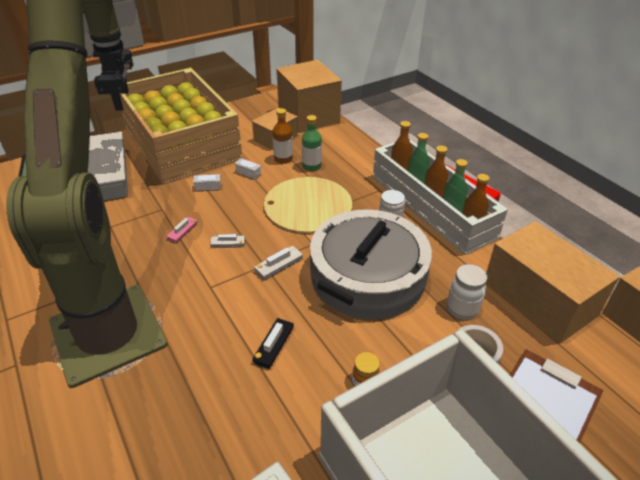

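The top view shows the carrier at (374,221) with its black bar handle running (362,195)–(390,243), and the board at (240,222). There are two white tubs, at (142,253) and (140,310). The cold plate candidates are the larger steel one (312,297), a small steel one (252,329), a pink one (205,368) and a black one (404,348). The larger steel plate at (312,297) fits the description.

```bash
cat > h.py <<'E'
from plant import r,optics,workorder
import cv2,numpy as np
from scipy.spatial.transform import Rotation as R
def snap(n,f=None):
    c=optics.get_calibration(n); p,d=optics.snapshot(n)
    if f: cv2.imwrite(f"pics/{f}.png",p[:,:,::-1])
    return p,d,c
def rays(c,uv):
    uv=np.atleast_2d(uv).astype(float); E=c["extrinsics"]
    k=np.c_[(uv[:,0]-c["cx"])/c["fx"],(uv[:,1]-c["cy"])/c["fy"],np.ones(len(uv))]
    return -E[:3,:3].T@E[:3,3], k@E[:3,:3]
def plane(c,uv,z):
    o,v=rays(c,uv); return o+v*((z-o[2])/v[:,2])[:,None]
def cloud(c,d):
    v,u=np.mgrid[:d.shape[0],:d.shape[1]]
    o,k=rays(c,np.c_[u.ravel(),v.ravel()])
    P=o+k*d.ravel()[:,None]; P[d.ravel()==0]=np.nan
    return P.reshape(*d.shape,3)
def proj(c,P):
    q=np.atleast_2d(P)@c["extrinsics"][:3,:3].T+c["extrinsics"][:3,3]
    return np.c_[c["fx"]*q[:,0]/q[:,2]+c["cx"],c["fy"]*q[:,1]/q[:,2]+c["cy"]]
def rect(c,mask,z,box=None):
    """largest blob of mask -> centre, long-axis yaw (deg), sizes on plane z"""
    m=mask.astype(np.uint8)
    if box: w=np.zeros_like(m); w[box[1]:box[3],box[0]:box[2]]=1; m*=w
    k=max(cv2.findContours(m,cv2.RETR_EXTERNAL,cv2.CHAIN_APPROX_NONE)[0],key=cv2.contourArea)
    W=plane(c,k[:,0],z)[:,:2]; (x,y),(a,b),t=cv2.minAreaRect((W*1000).astype(np.float32))
    if a<b: a,b,t=b,a,t+90
    return np.array([x,y])/1000,(t+90)%180-90,(a,b)
def pose():
    s=r.get_state(); M=R.from_quat(s["eef_rot"]).as_matrix()
    return s,s["tool_pos"],M
def go(x,y,z,ya=None):
    """print tool-axis shift (cm) and spin (deg) to put TCP at x,y,z with finger-closing line at world yaw ya (deg)"""
    s,p,M=pose(); d=M.T@(np.array([x,y,z])-p)*100
    out=dict(zip(("tx","ty","tz"),np.round(d,2)))
    cur=np.degrees(np.arctan2(M[1,1],M[0,1]))
    if ya is not None:
        e=(ya-cur+90)%180-90; out["spin"]=round(-e,1)
    print("yaw_y",round(cur,1),"tilt",round(np.degrees(np.arccos(min(1,-M[2,2]))),2),"q7",round(s["q"][6],2),out)
E
python3 - <<'E'
from h import *
p=np.load("top0.npy");d=np.load("top0_d.npy");c=optics.get_calibration("top")
P=cloud(c,d);hsv=cv2.cvtColor(p,cv2.COLOR_RGB2HSV);S,V=hsv[...,1],hsv[...,2]
light=(S<60)&(V>110)
for n,b,z in(("tubA",(115,230,170,275),.036),("tubB",(115,285,165,335),.036),("plate",(295,262,330,330),.02),("small",(232,305,275,355),.016)):
    print(n,rect(c,light,z,b), np.nanpercentile(P[b[1]:b[3],b[0]:b[2],2],[2,50,90,99]).round(3))
b=(180,165,302,280); print("board",rect(c,(hsv[...,0]>20)&(hsv[...,0]<32)&(S>60)&(V>150),.012,b))
dark=V<60; print("handle",rect(c,dark,.120,(350,180,403,258)), np.nanpercentile(P[180:258,350:403,2],[5,50,99]))
# all raised things on bench
m=((P[...,2]>.012)&(P[...,2]<.06)&(S<60)).astype(np.uint8)
n,l,st,ct=cv2.connectedComponentsWithStats(m)
for i in range(1,n):
    if st[i,4]>60: print(st[i],ct[i].round(),P[int(ct[i][1]),int(ct[i][0])].round(3))
# collar outer ellipse
m=(light&(P[...,2]>.085)&(P[...,2]<.106)).astype(np.uint8)
k=max(cv2.findContours(m[150:300,300:450],cv2.RETR_EXTERNAL,cv2.CHAIN_APPROX_NONE)[0],key=cv2.contourArea)[:,0]+[300,150]
W=plane(c,k,.098)[:,:2]; print("collar",cv2.minEnclosingCircle((W*1000).astype(np.float32)),cv2.fitEllipse((W*1000).astype(np.float32)))
cv2.imwrite("pics/crop1.png",cv2.resize(p[150:345,225:445,::-1],None,fx=3.0,fy=3.0,interpolation=cv2.INTER_CUBIC)[:600,:])
E
```

```text
tubA (array([0.53083411, 0.38582047]), -62.940298080444336, (77.42454528808594, 32.74336624145508)) [-0.006 -0.001  0.034  0.037]
tubB (array([0.3983468 , 0.38357489]), -26.425491333007812, (76.82455444335938, 33.77119445800781)) [-0.005 -0.001  0.035  0.038]
plate (array([ 0.4214248 , -0.01038435]), 8.335834503173828, (121.35508728027344, 43.65254592895508)) [-0.005  0.001  0.022  0.041]
small (array([0.34742963, 0.1286003 ]), -28.768875122070312, (87.30243682861328, 31.201234817504883)) [-0.005 -0.001  0.014  0.028]
board (array([0.60594977, 0.15898318]), 89.2935562133789, (246.7152557373047, 245.83741760253906))
handle (array([ 0.58497205, -0.15421645]), 27.061277389526367, (135.40060424804688, 30.09673309326172)) [0.09974887 0.10341084 0.13696076]
[259  80  13  10  78] [265.  84.] [0.956 0.096 0.047]
[290  80  14  10  82] [296.  84.] [0.958 0.019 0.042]
[323  80  13   9  71] [329.  83.] [ 0.954 -0.062  0.048]
[354  80  12   9  71] [360.  83.] [ 0.953 -0.141  0.049]
[ 233  121  160   10 1271] [312. 125.] [ 0.844 -0.02   0.042]
[521 150  29  20 284] [535. 159.] [ 0.759 -0.586  0.01
[... 384 characters left out ...]
7 0.035]
[ 502  240   23  127 1169] [512. 304.] [ 0.393 -0.482  0.032]
[ 547  244   93  114 9645] [596. 299.] [ 0.403 -0.692  0.025]
[299 271  25  52 871] [311. 296.] [ 0.421 -0.01   0.038]
[126 293  29  35 542] [140. 310.] [0.4   0.385 0.033]
[238 311  28  38 362] [251. 330.] [0.349 0.129 0.031]
[381 325  43  45 749] [401. 347.] [ 0.301 -0.213  0.043]
[197 359  15  21 135] [204. 369.] [0.264 0.235 0.028]
[  507   380   133   100 11408] [579. 433.] [ 0.105 -0.6    0.041]
[  0 383 103  97 908] [ 70. 422.] [0.164 0.507 0.065]
collar ((588.438720703125, -155.40858459472656), 140.147705078125) ((588.4229125976562, -155.45860290527344), (276.5352783203125, 277.91326904296875), 52.791568756103516)
```

View pics/crop1.png

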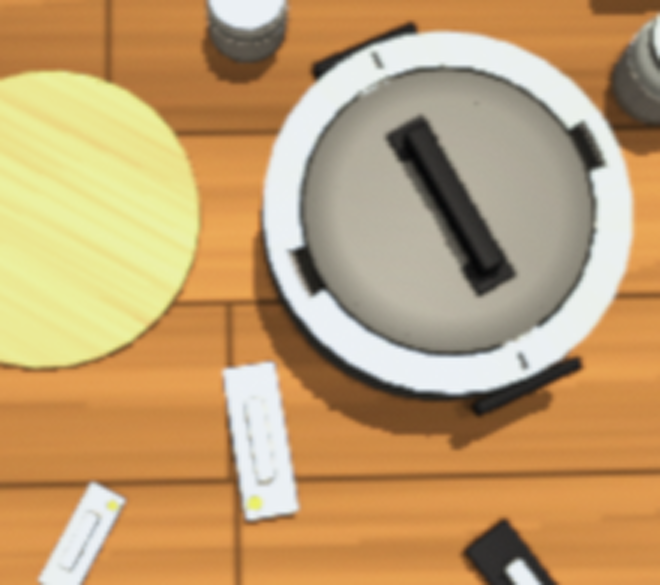

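The crop confirms it: the larger steel plate is at (312,297), 121×44 mm with a rib 41 mm up. The small one measures only 87×31 mm. The notches are at full-image pixels (422,198) and (328,240), and the lock marks at (351,170) and (399,270). The lid's handle lines up with the marks.

```bash
python3 - <<'E'
from h import *
c=optics.get_calibration("top")
W=plane(c,[[421.7,198.3],[327.7,240],[350.7,170],[399,270]],.098)[:,:2];print(W.round(3))
for a,b in((0,1),(3,2)): v=W[a]-W[b];print(np.degrees(np.arctan2(v[1],v[0])),(W[a]+W[b])/2,np.hypot(*v))
go(.586,-.155,.25,29-90)
E
```

```text
[[ 0.635 -0.268]
 [ 0.541 -0.05 ]
 [ 0.705 -0.107]
 [ 0.471 -0.207]]
-66.74635900869615 [ 0.58823464 -0.15896588] 0.23748721892333524
-156.91377114037547 [ 0.58799621 -0.15693519] 0.2547557780402361
yaw_y 66.1 tilt 0.1 q7 -0.22 {'tx': np.float64(-59.85), 'ty': np.float64(-52.9), 'tz': np.float64(-1.11), 'spin': np.float64(-52.9)}
```

```bash
R='' ; python3 -m creep '[{"grip":1,"tx":-3,"ty":-2.65},{"grip":1,"tx":-3,"ty":-2.65},{"grip":1,"tx":-3,"ty":-2.65},{"grip":1,"tx":-3,"ty":-2.65},{"grip":1,"tx":-3,"ty":-2.65},{"grip":1,"tx":-3,"ty":-2.65},{"grip":1,"tx":-3,"ty":-2.65},{"grip":1,"tx":-3,"ty":-2.65}]' 20
python3 -m creep '[{"grip":1,"tx":-3,"ty":-2.65},{"grip":1,"tx":-3,"ty":-2.65},{"grip":1,"tx":-3,"ty":-2.65},{"grip":1,"tx":-3,"ty":-2.65},{"grip":1,"tx":-3,"ty":-2.65},{"grip":1,"tx":-3,"ty":-2.65},{"grip":1,"tx":-3,"ty":-2.65},{"grip":1,"tx":-3,"ty":-2.65}]'
python3 -m creep '[{"grip":1,"tx":-3,"ty":-2.65},{"grip":1,"tx":-3,"ty":-2.65},{"grip":1,"tx":-3,"ty":-2.65},{"grip":1,"tx":-3,"ty":-2.65},{"grip":1},{"grip":1}]'
python3 - <<'E'
from h import *
print(r.get_state()["q"].round(2),r.get_state()["tool_pos"])
go(.588,-.157,.25,23-90)
p,d,c=snap("wrist","w1"); M=pose()[2]
o=-c["extrinsics"][:3,:3].T@c["extrinsics"][:3,3]
print("cam in tool",(M.T@(o-r.get_state()["tool_pos"])).round(3),(c["extrinsics"][:3,:3]@M).round(2),c["fx"])
snap("top","top1")
E
```

```text
[-1.12  0.69 -0.19  1.57  0.16  0.9  -0.22] [0.25285047 0.57094503 0.23798775]
yaw_y 66.1 tilt 0.1 q7 -0.22 {'tx': np.float64(-60.11), 'ty': np.float64(-53.0), 'tz': np.float64(-1.11), 'spin': np.float64(-46.9)}
cam in tool [ 0.071 -0.    -0.145] [[ 0.    1.    0.  ]
 [-0.96  0.   -0.28]
 [-0.28 -0.    0.96]] 336.96473256477447$[0]: bad value
$[0]: bad value
$[0]: bad value
```

View pics/w1.png

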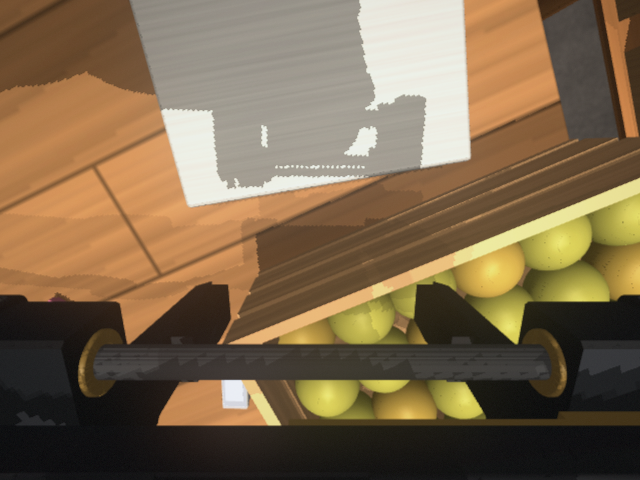

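View pics/top1.png

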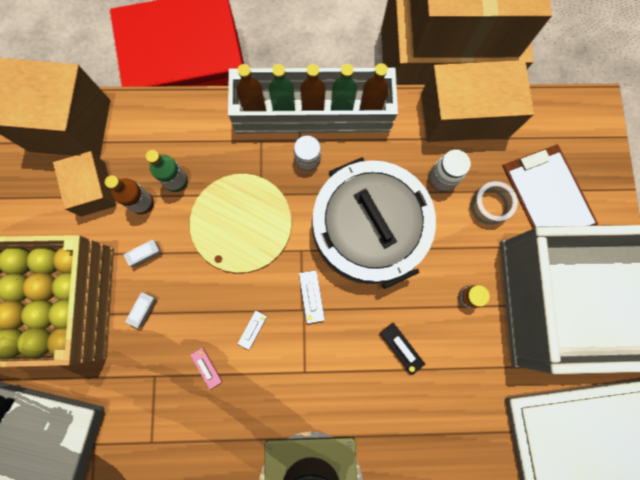

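Both pictures show that the arm hasn't moved: the wrist camera sees the fruit crate, and the top view is unchanged. The rows were refused, probably because every key must be present.

```bash
python3 -m creep '[{"grip":1,"tx":-3,"ty":-2.65,"tz":0,"spin":0},{"grip":1,"tx":-3,"ty":-2.65,"tz":0,"spin":0},{"grip":1,"tx":-3,"ty":-2.65,"tz":0,"spin":0},{"grip":1,"tx":-3,"ty":-2.65,"tz":0,"spin":0},{"grip":1,"tx":-3,"ty":-2.65,"tz":0,"spin":0},{"grip":1,"tx":-3,"ty":-2.65,"tz":0,"spin":0},{"grip":1,"tx":-3,"ty":-2.65,"tz":0,"spin":0},{"grip":1,"tx":-3,"ty":-2.65,"tz":0,"spin":0}]' 20
```

```text
clock: 0.87
tool_pos: [0.3871, 0.2787, 0.2388]
eef_rot: [0.207, 0.978, 0.0, 0.0]
contact_force: [1.0, -0.0, -0.3]
opening: 1.004
finger_force: 0.0
```

```bash
python3 -m creep '[{"grip":1,"tx":-3,"ty":-2.65,"tz":0,"spin":0},{"grip":1,"tx":-3,"ty":-2.65,"tz":0,"spin":0},{"grip":1,"tx":-3,"ty":-2.65,"tz":0,"spin":0},{"grip":1,"tx":-3,"ty":-2.65,"tz":0,"spin":0},{"grip":1,"tx":-3,"ty":-2.65,"tz":0,"spin":0},{"grip":1,"tx":-3,"ty":-2.65,"tz":0,"spin":0},{"grip":1,"tx":-3,"ty":-2.65,"tz":0,"spin":0},{"grip":1,"tx":-3,"ty":-2.65,"tz":0,"spin":0}]'
python3 -m creep '[{"grip":1,"tx":-3,"ty":-2.65,"tz":0,"spin":0},{"grip":1,"tx":-3,"ty":-2.65,"tz":0,"spin":0},{"grip":1,"tx":-3,"ty":-2.65,"tz":0,"spin":0},{"grip":1,"tx":-3,"ty":-2.65,"tz":0,"spin":0},{"grip":1,"tx":0,"ty":0,"tz":0,"spin":0},{"grip":1,"tx":0,"ty":0,"tz":0,"spin":0}]'
python3 - <<'E'
from h import *
print(r.get_state()["q"].round(2))
go(.588,-.157,.25,23-90)
E
```

```text
clock: 1.53
tool_pos: [0.5207, -0.0125, 0.2387]
eef_rot: [0.207, 0.978, 0.0, -0.0]
contact_force: [-0.4, -0.4, -0.1]
opening: 1.004
finger_force: 0.0
clock: 2.03
tool_pos: [0.5871, -0.1592, 0.238]
eef_rot: [0.21, 0.978, -0.0, -0.0]
contact_force: [0.2, -0.3, 0.9]
opening: 1.005
finger_force: 0.0
[ 0.35  0.67 -0.28  1.62  0.23  0.88  1.13]
yaw_y 65.8 tilt 0.06 q7 1.13 {'tx': np.float64(0.01), 'ty': np.float64(0.24), 'tz': np.float64(-1.2), 'spin': np.float64(-47.2)}
```

```bash
python3 -m creep '[{"grip":1,"tx":0,"ty":0.2,"tz":0,"spin":-6.7},{"grip":1,"tx":0,"ty":0,"tz":0,"spin":-6.7},{"grip":1,"tx":0,"ty":0,"tz":0,"spin":-6.7},{"grip":1,"tx":0,"ty":0,"tz":0,"spin":-6.7},{"grip":1,"tx":0,"ty":0,"tz":0,"spin":-6.7},{"grip":1,"tx":0,"ty":0,"tz":0,"spin":-6.7},{"grip":1,"tx":0,"ty":0,"tz":0,"spin":-6.7},{"grip":1,"tx":0,"ty":0,"tz":0,"spin":0}]'
python3 - <<'E'
from h import *
p,d,c=snap("wrist","w2"); np.save("w2.npy",p)
P=cloud(c,d); m=(P[...,2]>.128)&(P[...,2]<.142)&(p.max(2)<70)&(np.hypot(P[...,0]-.588,P[...,1]+.157)<.09)
Q=P[m]; print(len(Q),np.percentile(Q[:,2],[5,50,95]) if len(Q) else 0)
(x,y),(a,b),t=cv2.minAreaRect((Q[:,:2]*1000).astype(np.float32)); print(x,y,a,b,t)
go(.588,-.157,.25,23-90)
E
```

```text
clock: 2.7
tool_pos: [0.5874, -0.1522, 0.2386]
eef_rot: [-0.202, 0.979, 0.001, -0.0]
contact_force: [0.0, 0.0, 0.3]
opening: 1.002
finger_force: 0.0
3735 [0.13249369 0.13479815 0.13599897]
589.4144287109375 -155.29586791992188 119.3240966796875 19.987960815429688 27.384979248046875
yaw_y 113.0 tilt 0.09 q7 1.78 {'tx': np.float64(0.13), 'ty': np.float64(-0.44), 'tz': np.float64(-1.13), 'spin': np.float64(0.0)}
```

View pics/w2.png

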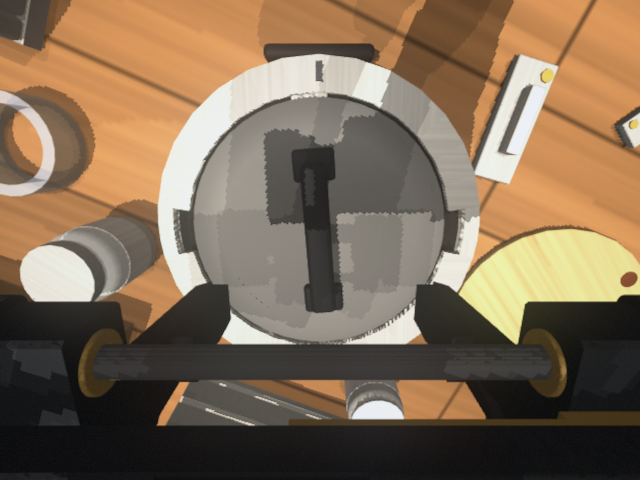

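The wrist view shows the handle from (313,160) to (323,300), the notches at (183,230) and (453,232), and a lock mark at (319,71). The handle is at 27.4°, 4° off the mark line. To keep joint 7 in range I'll turn the other way round.

```bash
for i in 1 2 3; do python3 -m creep '[{"grip":1,"tx":0,"ty":0,"tz":0,"spin":7},{"grip":1,"tx":0,"ty":0,"tz":0,"spin":7},{"grip":1,"tx":0,"ty":0,"tz":0,"spin":7},{"grip":1,"tx":0,"ty":0,"tz":0,"spin":7},{"grip":1,"tx":0,"ty":0,"tz":0,"spin":7},{"grip":1,"tx":0,"ty":0,"tz":0,"spin":7},{"grip":1,"tx":0,"ty":0,"tz":0,"spin":7},{"grip":1,"tx":0,"ty":0,"tz":0,"spin":7}]' | grep -E 'tool|rot'; done
python3 -m creep '[{"grip":1,"tx":0,"ty":0,"tz":0,"spin":7},{"grip":1,"tx":0,"ty":0,"tz":0,"spin":0.6},{"grip":1,"tx":0,"ty":0,"tz":0,"spin":0}]'
python3 - <<'E'
from h import *
go(.5894,-.1555,.108,27.4-90)
c=optics.get_calibration("wrist"); pr=optics.get_calibration("wrist")
# notch direction from the earlier wrist picture is checked later, with the lid out
E
```

```text
tool_pos: [0.5877, -0.1529, 0.2389]
eef_rot: [0.288, 0.958, 0.0, -0.0]
tool_pos: [0.5878, -0.1528, 0.2389]
eef_rot: [0.704, 0.71, 0.0, -0.0]
tool_pos: [0.5879, -0.1527, 0.2389]
eef_rot: [0.955, 0.297, 0.0, -0.0]
clock: 5.0
tool_pos: [0.5879, -0.153, 0.2387]
eef_rot: [0.971, 0.238, -0.0, -0.0]
contact_force: [0.4, 0.1, -0.3]
opening: 1.004
finger_force: 0.0
yaw_y -62.5 tilt 0.02 q7 -0.62 {'tx': np.float64(0.02), 'ty': np.float64(0.29), 'tz': np.float64(13.07), 'spin': np.float64(0.1)}
```

```bash
python3 -m creep '[{"grip":1,"tx":0,"ty":0.29,"tz":3,"spin":0},{"grip":1,"tx":0,"ty":0,"tz":3,"spin":0},{"grip":1,"tx":0,"ty":0,"tz":3,"spin":0},{"grip":1,"tx":0,"ty":0,"tz":2,"spin":0},{"grip":1,"tx":0,"ty":0,"tz":1,"spin":0},{"grip":1,"tx":0,"ty":0,"tz":1,"spin":0},{"grip":1,"tx":0,"ty":0,"tz":0,"spin":0}]' 45
python3 -m creep '[{"grip":-1,"tx":0,"ty":0,"tz":0,"spin":0},{"grip":-1,"tx":0,"ty":0,"tz":0,"spin":0},{"grip":-1,"tx":0,"ty":0,"tz":0,"spin":0},{"grip":-1,"tx":0,"ty":0,"tz":0,"spin":0},{"grip":-1,"tx":0,"ty":0,"tz":0,"spin":0},{"grip":-1,"tx":0,"ty":0,"tz":0,"spin":0},{"grip":-1,"tx":0,"ty":0,"tz":0,"spin":0},{"grip":-1,"tx":0,"ty":0,"tz":0,"spin":0}]' 45
```

```text
clock: 5.58
tool_pos: [0.5887, -0.1563, 0.1075]
eef_rot: [0.971, 0.237, -0.001, -0.001]
contact_force: [-0.4, 0.3, 0.5]
opening: 0.997
finger_force: 0.0
clock: 6.25
tool_pos: [0.5893, -0.1567, 0.1088]
eef_rot: [0.972, 0.237, 0.0, -0.0]
contact_force: [0.8, 0.5, -0.0]
opening: 0.42
finger_force: 0.0
```

```bash
python3 -m creep '[{"grip":-1,"tx":0,"ty":0,"tz":0,"spin":0},{"grip":-1,"tx":0,"ty":0,"tz":0,"spin":0},{"grip":-1,"tx":0,"ty":0,"tz":0,"spin":0},{"grip":-1,"tx":0,"ty":0,"tz":0,"spin":0},{"grip":-1,"tx":0,"ty":0,"tz":0,"spin":0}]'
python3 -m creep '[{"grip":-1,"tx":0,"ty":0,"tz":0.2,"spin":0},{"grip":-1,"tx":0,"ty":0,"tz":0.2,"spin":0},{"grip":-1,"tx":0,"ty":0,"tz":0,"spin":0},{"grip":-1,"tx":0,"ty":0,"tz":0,"spin":0}]'
```

```text
clock: 6.67
tool_pos: [0.5889, -0.1562, 0.1086]
eef_rot: [0.971, 0.237, -0.0, -0.001]
contact_force: [-1.5, 2.1, 0.5]
opening: 0.226
finger_force: 45.0
clock: 7.0
tool_pos: [0.5895, -0.1566, 0.1059]
eef_rot: [0.972, 0.237, 0.0, -0.0]
contact_force: [-2.3, 2.1, 11.4]
opening: 0.222
finger_force: 45.0
```

```bash
python3 -m creep '[{"grip":-1,"tx":0,"ty":0,"tz":0.05,"spin":-5},{"grip":-1,"tx":0,"ty":0,"tz":0,"spin":-5},{"grip":-1,"tx":0,"ty":0,"tz":0,"spin":-5},{"grip":-1,"tx":0,"ty":0,"tz":0,"spin":-5},{"grip":-1,"tx":0,"ty":0,"tz":0,"spin":-5},{"grip":-1,"tx":0,"ty":0,"tz":0,"spin":-5},{"grip":-1,"tx":0,"ty":0,"tz":0,"spin":-5},{"grip":-1,"tx":0,"ty":0,"tz":0,"spin":-5}]'
python3 -m creep '[{"grip":-1,"tx":0,"ty":0,"tz":0,"spin":-5},{"grip":-1,"tx":0,"ty":0,"tz":0,"spin":-5},{"grip":-1,"tx":0,"ty":0,"tz":0,"spin":-5},{"grip":-1,"tx":0,"ty":0,"tz":0,"spin":-5},{"grip":-1,"tx":0,"ty":0,"tz":0,"spin":-5},{"grip":-1,"tx":0,"ty":0,"tz":0,"spin":-5},{"grip":-1,"tx":0,"ty":0,"tz":0,"spin":-5},{"grip":-1,"tx":0,"ty":0,"tz":0,"spin":-5}]'
python3 -m creep '[{"grip":-1,"tx":0,"ty":0,"tz":0,"spin":-3},{"grip":-1,"tx":0,"ty":0,"tz":0,"spin":-3},{"grip":-1,"tx":0,"ty":0,"tz":0,"spin":0},{"grip":-1,"tx":0,"ty":0,"tz":0,"spin":0}]'
python3 -c "
from h import *
go(.589,-.156,.15,113.3-90);print(r.get_state()['moment'])"
```

```text
clock: 7.67
tool_pos: [0.5911, -0.1581, 0.1061]
eef_rot: [0.831, 0.556, 0.002, 0.002]
contact_force: [-0.1, -0.3, 10.4]
opening: 0.226
finger_force: 45.1
clock: 8.33
tool_pos: [0.5911, -0.158, 0.1061]
eef_rot: [0.591, 0.807, 0.001, 0.002]
contact_force: [-0.7, 1.1, 11.8]
opening: 0.228
finger_force: 45.2
clock: 8.67
tool_pos: [0.5911, -0.158, 0.1061]
eef_rot: [0.549, 0.836, 0.001, 0.002]
contact_force: [0.1, -0.3, 10.8]
opening: 0.222
finger_force: 45.0
yaw_y 23.4 tilt 0.28 q7 0.46 {'tx': np.float64(0.25), 'ty': np.float64(-0.09), 'tz': np.float64(-4.4), 'spin': np.float64(0.1)}
[-0.10363146  0.41954618  0.01575641]
```

```bash
python3 -m creep '[{"grip":-1,"tx":0,"ty":0,"tz":-0.3,"spin":0},{"grip":-1,"tx":0,"ty":0,"tz":-0.3,"spin":0},{"grip":-1,"tx":0,"ty":0,"tz":-0.4,"spin":0},{"grip":-1,"tx":0,"ty":0,"tz":-0.5,"spin":0},{"grip":-1,"tx":0,"ty":0,"tz":-0.5,"spin":0},{"grip":-1,"tx":0,"ty":0,"tz":0,"spin":0}]'
python3 -m creep '[{"grip":-1,"tx":0,"ty":0,"tz":-1,"spin":0},{"grip":-1,"tx":0,"ty":0,"tz":-2,"spin":0},{"grip":-1,"tx":0,"ty":0,"tz":-2,"spin":0},{"grip":-1,"tx":0,"ty":0,"tz":-2,"spin":0},{"grip":-1,"tx":0,"ty":0,"tz":-2,"spin":0},{"grip":-1,"tx":0,"ty":0,"tz":-1,"spin":0},{"grip":-1,"tx":0,"ty":0,"tz":0,"spin":0}]'
python3 -c "
from h import *
go(.604,.159,.2)"
```

```text
clock: 9.17
tool_pos: [0.5892, -0.1568, 0.1246]
eef_rot: [0.549, 0.836, 0.0, 0.0]
contact_force: [-0.4, -0.0, -5.4]
opening: 0.222
finger_force: 45.0
clock: 9.75
tool_pos: [0.5907, -0.157, 0.2268]
eef_rot: [0.549, 0.836, 0.001, 0.002]
contact_force: [0.7, -0.4, -5.1]
opening: 0.221
finger_force: 45.0
yaw_y 23.4 tilt 0.29 q7 0.49 {'tx': np.float64(28.48), 'ty': np.float64(13.77), 'tz': np.float64(2.66)}
```

```bash
python3 -m creep '[{"grip":-1,"tx":2,"ty":1,"tz":0,"spin":0},{"grip":-1,"tx":3.5,"ty":1.7,"tz":0,"spin":0},{"grip":-1,"tx":3.5,"ty":1.7,"tz":0,"spin":0},{"grip":-1,"tx":3.5,"ty":1.7,"tz":0,"spin":0},{"grip":-1,"tx":3.5,"ty":1.7,"tz":0,"spin":0},{"grip":-1,"tx":3.5,"ty":1.7,"tz":0,"spin":0},{"grip":-1,"tx":3.5,"ty":1.7,"tz":0,"spin":0},{"grip":-1,"tx":3.5,"ty":1.7,"tz":0,"spin":0}]'
python3 -m creep '[{"grip":-1,"tx":2,"ty":0.9,"tz":0,"spin":0},{"grip":-1,"tx":0,"ty":0,"tz":0,"spin":0},{"grip":-1,"tx":0,"ty":0,"tz":0,"spin":0}]'
python3 -c "
from h import *
p,d,c=snap('top','t2');snap('side','s2')
go(.606,.159,.041)"
```

```text
clock: 10.42
tool_pos: [0.6011, 0.1393, 0.2227]
eef_rot: [0.549, 0.836, -0.001, -0.001]
contact_force: [1.3, 0.4, -4.3]
opening: 0.222
finger_force: 45.0
clock: 10.67
tool_pos: [0.6011, 0.1619, 0.2226]
eef_rot: [0.547, 0.837, -0.001, -0.001]
contact_force: [0.1, -0.2, -5.1]
opening: 0.224
finger_force: 45.0
yaw_y 23.3 tilt 0.19 q7 0.0 {'tx': np.float64(-0.01), 'ty': np.float64(0.47), 'tz': np.float64(18.2)}
```

View pics/t2.png

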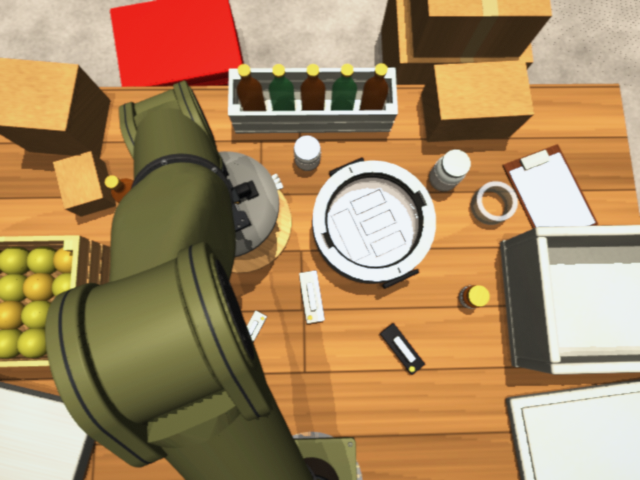

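The top view shows the lid held over the board at (245,200), with the carrier open. The plate bay is at (348,235), on the left, and three tub bays are at (368,202), (379,222) and (388,243). The arm bulges over the bottles, so I'm checking the side view.

View pics/s2.png

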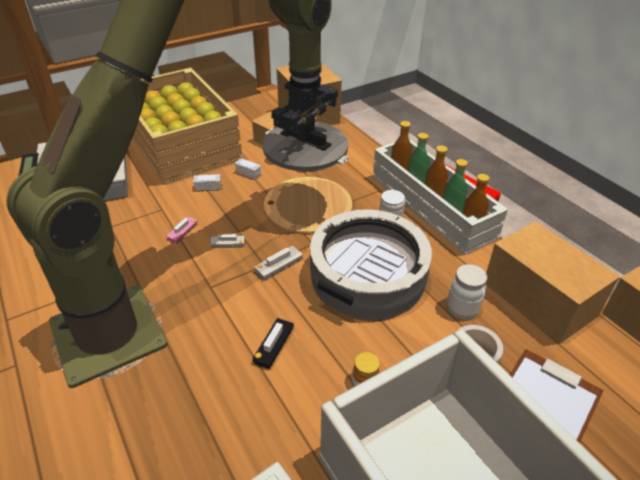

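In the side view the wrist column stands straight above the lid (305,145), clear of the bottles, so I can lower it.

```bash
python3 -m creep '[{"grip":-1,"tx":0,"ty":0.45,"tz":3,"spin":0},{"grip":-1,"tx":0,"ty":0,"tz":3.5,"spin":0},{"grip":-1,"tx":0,"ty":0,"tz":3.5,"spin":0},{"grip":-1,"tx":0,"ty":0,"tz":3.5,"spin":0},{"grip":-1,"tx":0,"ty":0,"tz":2.5,"spin":0},{"grip":-1,"tx":0,"ty":0,"tz":1.2,"spin":0},{"grip":-1,"tx":0,"ty":0,"tz":0.6,"spin":0},{"grip":-1,"tx":0,"ty":0,"tz":0,"spin":0}]'
python3 -m creep '[{"grip":-1,"tx":0,"ty":0,"tz":0.2,"spin":0},{"grip":-1,"tx":0,"ty":0,"tz":0.2,"spin":0},{"grip":-1,"tx":0,"ty":0,"tz":0.2,"spin":0},{"grip":-1,"tx":0,"ty":0,"tz":0,"spin":0}]'
```

```text
clock: 11.43
tool_pos: [0.6067, 0.1601, 0.0455]
eef_rot: [0.55, 0.835, -0.001, -0.0]
contact_force: [-0.7, 0.4, -4.7]
opening: 0.223
finger_force: 45.0
clock: 11.77
tool_pos: [0.6072, 0.1616, 0.041]
eef_rot: [0.549, 0.836, 0.001, 0.0]
contact_force: [0.5, -0.3, -6.5]
opening: 0.219
finger_force: 45.0
```

```bash
python3 -m creep '[{"grip":-1,"tx":0,"ty":-0.1,"tz":0.15,"spin":0},{"grip":-1,"tx":0,"ty":0,"tz":0.1,"spin":0},{"grip":-1,"tx":0,"ty":0,"tz":0,"spin":0},{"grip":-1,"tx":0,"ty":0,"tz":0,"spin":0}]'
```

```text
clock: 12.1
tool_pos: [0.606, 0.1611, 0.0386]
eef_rot: [0.549, 0.836, 0.0, 0.0]
contact_force: [-2.6, -0.5, 3.8]
opening: 0.22
finger_force: 45.0
```

```bash
python3 -m creep '[{"grip":1,"tx":0,"ty":0,"tz":0,"spin":0},{"grip":1,"tx":0,"ty":0,"tz":0,"spin":0},{"grip":1,"tx":0,"ty":0,"tz":0,"spin":0},{"grip":1,"tx":0,"ty":0,"tz":0,"spin":0},{"grip":1,"tx":0,"ty":0,"tz":-1,"spin":0},{"grip":1,"tx":0,"ty":0,"tz":-2,"spin":0},{"grip":1,"tx":0,"ty":0,"tz":-3,"spin":0},{"grip":1,"tx":0,"ty":0,"tz":-3,"spin":0}]'
python3 -m creep '[{"grip":1,"tx":0,"ty":0,"tz":-4,"spin":0},{"grip":1,"tx":0,"ty":0,"tz":-4,"spin":0},{"grip":1,"tx":0,"ty":0,"tz":0,"spin":0}]'
python3 - <<'E'
from h import *
p,d,c=snap("wrist","w3")
P=cloud(c,d); m=(P[...,2]>.055)&(P[...,2]<.073)&(p.max(2)<80)&(np.hypot(P[...,0]-.606,P[...,1]-.16)<.09)
Q=P[m]; print(len(Q),np.percentile(Q[:,2],[5,50,95])); print(cv2.minAreaRect((Q[:,:2]*1000).astype(np.float32)))
# bays: ribs seen from the top camera before
q=cv2.imread("pics/t2.png")[:,:,::-1]; c=optics.get_calibration("top")
cv2.imwrite("pics/crop2.png",cv2.resize(q[150:295,305:445,::-1],None,fx=4,fy=4,interpolation=cv2.INTER_CUBIC))
go(.421,-.010,.2,8.3)
E
```

```text
clock: 12.77
tool_pos: [0.6052, 0.1609, 0.1287]
eef_rot: [0.549, 0.836, -0.001, -0.0]
contact_force: [0.4, 0.6, -0.1]
opening: 0.808
finger_force: 0.0
clock: 13.02
tool_pos: [0.6106, 0.1625, 0.2166]
eef_rot: [0.549, 0.836, 0.006, 0.005]
contact_force: [0.9, 1.0, 1.2]
opening: 0.996
finger_force: 0.0
1897 [0.06181766 0.06461181 0.06602805]
((604.5384521484375, 162.99392700195312), (19.673601150512695, 118.13842010498047), 23.515361785888672)
yaw_y 23.4 tilt 0.61 q7 -0.0 {'tx': np.float64(-8.32), 'ty': np.float64(-24.09), 'tz': np.float64(1.07), 'spin': np.float64(15.1)}
```

View pics/crop2.png

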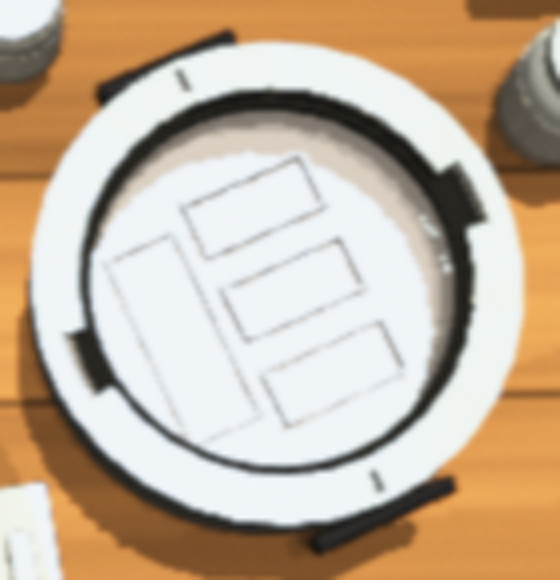

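The crop shows the compartments. In crop pixels the plate bay runs (106,264)–(261,416), and the tub bays centre on about (254,207), (294,290) and (334,375). The notches are at (463,193) and (91,361).

```bash
python3 - <<'E'
from h import *
c=optics.get_calibration("top")
B={"plate":[(106,264),(175,236),(261,416),(200,445)],"a":[(181,209),(300,157),(326,206),(207,258)],"b":[(221,290),(341,239),(364,290),(248,341)],"c":[(262,376),(382,322),(405,373),(287,427)]}
for k,v in B.items():
    W=plane(c,np.array(v)/4+[305,150],.041 if k=="plate" else .043)[:,:2]
    (x,y),s,t=cv2.minAreaRect((W*1000).astype(np.float32)); e=[W[1]-W[0],W[2]-W[1]]
    print(k,W.mean(0).round(4),[round(np.hypot(*u)*1000) for u in e],[round(np.degrees(np.arctan2(u[1],u[0])),1) for u in e])
W=plane(c,np.array([(463,193),(91,361),(183,80),(377,481)])/4+[305,150],.098)[:,:2]
print(W.round(4),np.degrees(np.arctan2(*(W[0]-W[1])[::-1])),np.degrees(np.arctan2(*(W[2]-W[3])[::-1])),W[:2].mean(0),W[2:].mean(0))
E
python3 -m creep '[{"grip":1,"tx":-1.04,"ty":-3,"tz":0,"spin":1.9},{"grip":1,"tx":-1.04,"ty":-3,"tz":0,"spin":1.9},{"grip":1,"tx":-1.04,"ty":-3,"tz":0,"spin":1.9},{"grip":1,"tx":-1.04,"ty":-3,"tz":0,"spin":1.9},{"grip":1,"tx":-1.04,"ty":-3,"tz":0,"spin":1.9},{"grip":1,"tx":-1.04,"ty":-3,"tz":0,"spin":1.9},{"grip":1,"tx":-1.04,"ty":-3,"tz":0,"spin":1.9},{"grip":1,"tx":-1.04,"ty":-3,"tz":0,"spin":1.9}]' 30
python3 -m creep '[{"grip":1,"tx":0,"ty":0,"tz":0,"spin":0},{"grip":1,"tx":0,"ty":0,"tz":0,"spin":0},{"grip":1,"tx":0,"ty":0,"tz":0,"spin":0}]'
python3 - <<'E'
from h import *
go(.421,-.010,.2,8.3-90)
p,d,c=snap("wrist","w4"); P=cloud(c,d); hsv=cv2.cvtColor(p,cv2.COLOR_RGB2HSV)
near=np.hypot(P[...,0]-.421,P[...,1]+.01)<.09
for lo,hi in((.012,.028),(.034,.046)):
    Q=P[near&(P[...,2]>lo)&(P[...,2]<hi)]; print(len(Q),cv2.minAreaRect((Q[:,:2]*1000).astype(np.float32)) if len(Q) else 0)
E
```

```text
plate [ 0.5636 -0.1088] [45, 120] [np.float64(-68.3), np.float64(-156.8)]
a [ 0.6438 -0.1527] [80, 34] [np.float64(-66.7), np.float64(-155.1)]
b [ 0.5924 -0.1747] [80, 34] [np.float64(-67.6), np.float64(-158.8)]
c [ 0.5406 -0.1965] [80, 33] [np.float64(-66.7), np.float64(-158.8)]
[[ 0.6353 -0.2659]
 [ 0.5408 -0.05  ]
 [ 0.7052 -0.1071]
 [ 0.4703 -0.2074]] -66.36572780935724 23.1215578005758 [ 0.58802346 -0.15792114] [ 0.58771119 -0.15725758]
clock: 13.73
tool_pos: [0.3987, 0.0116, 0.2074]
eef_rot: [0.655, 0.755, -0.0, -0.0]
contact_force: [-0.1, -0.3, -0.3]
opening: 1.0
finger_force: 0.0
clock: 13.98
tool_pos: [0.4015, 0.0129, 0.2077]
eef_rot: [0.654, 0.756, 0.001, 0.0]
contact_force: [0.2, 1.4, -0.1]
opening: 0.996
finger_force: 0.0
yaw_y 8.2 tilt 0.07 q7 -0.05 {'tx': np.float64(-2.55), 'ty': np.float64(1.6), 'tz': np.float64(0.77), 'spin': np.float64(89.9)}
3835 ((433.9600830078125, -38.12002944946289), (134.81825256347656, 103.88543701171875), 8.225615501403809)
1300 ((443.65020751953125, -29.358360290527344), (61.280113220214844, 109.80706024169922), 49.33611297607422)
```

```bash
python3 -m creep '[{"grip":1,"tx":-2.55,"ty":1.6,"tz":0,"spin":0},{"grip":1,"tx":0,"ty":0,"tz":0,"spin":7},{"grip":1,"tx":0,"ty":0,"tz":0,"spin":7},{"grip":1,"tx":0,"ty":0,"tz":0,"spin":7},{"grip":1,"tx":0,"ty":0,"tz":0,"spin":7},{"grip":1,"tx":0,"ty":0,"tz":0,"spin":7},{"grip":1,"tx":0,"ty":0,"tz":0,"spin":7},{"grip":1,"tx":0,"ty":0,"tz":0,"spin":7}]' 30
python3 -m creep '[{"grip":1,"tx":0,"ty":0,"tz":0,"spin":7},{"grip":1,"tx":0,"ty":0,"tz":0,"spin":7},{"grip":1,"tx":0,"ty":0,"tz":0,"spin":7},{"grip":1,"tx":0,"ty":0,"tz":0,"spin":7},{"grip":1,"tx":0,"ty":0,"tz":0,"spin":7},{"grip":1,"tx":0,"ty":0,"tz":0,"spin":5.9},{"grip":1,"tx":0,"ty":0,"tz":0,"spin":0},{"grip":1,"tx":0,"ty":0,"tz":0,"spin":0}]'
python3 - <<'E'
from h import *
go(.421,-.010,.2,8.3-90)
p,d,c=snap("wrist","w5"); P=cloud(c,d); hsv=cv2.cvtColor(p,cv2.COLOR_RGB2HSV)
near=(np.hypot(P[...,0]-.421,P[...,1]+.01)<.08)
for lo,hi in((.013,.027),(.034,.046)):
    m=(near&(P[...,2]>lo)&(P[...,2]<hi)).astype(np.uint8)
    n,l,st,ct=cv2.connectedComponentsWithStats(m); i=1+st[1:,4].argmax(); Q=P[l==i]; print(st[i],ct[i],np.median(Q[:,2]),cv2.minAreaRect((Q[:,:2]*1000).astype(np.float32)))
E
```

```text
clock: 14.7
tool_pos: [0.4216, -0.0096, 0.2075]
eef_rot: [0.91, 0.415, 0.001, 0.0]
contact_force: [0.2, -0.2, -0.3]
opening: 0.997
finger_force: 0.0
clock: 15.37
tool_pos: [0.4211, -0.0098, 0.2075]
eef_rot: [0.997, 0.075, 0.0, 0.0]
contact_force: [-0.2, 1.6, 0.2]
opening: 0.997
finger_force: 0.0
yaw_y -81.4 tilt 0.04 q7 -1.01 {'tx': np.float64(-0.01), 'ty': np.float64(0.02), 'tz': np.float64(0.75), 'spin': np.float64(0.3)}
[ 300  156   43  117 3854] [320.61390763 211.80643487] 0.018980394519553273 ((423.0809326171875, -8.675760269165039), (119.64852142333984, 42.06432342529297), 8.167952537536621)
[314 188  15  66 941] [320.69394261 219.91710946] 0.0389598376529125 ((423.06597900390625, -9.038961410522461), (63.657569885253906, 13.309686660766602), 8.135080337524414)
```

View pics/w5.png

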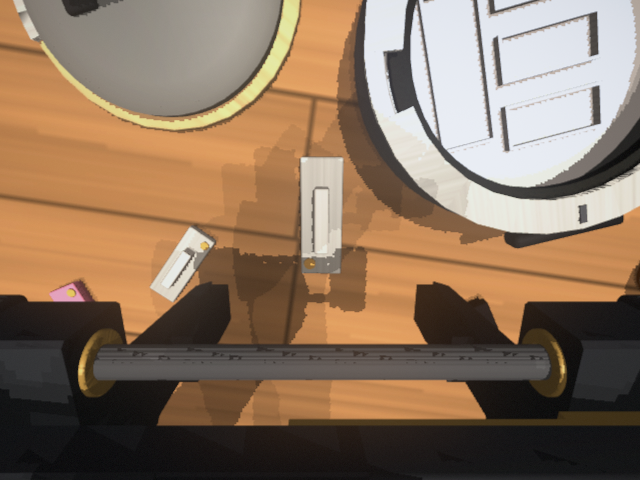

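The wrist view shows the plate at (320,212), measuring 120×42 mm with its rib at 39 mm, so it's the right one. Gripped at its centre, the gripper body (87 mm up) would overlap the carrier by about 10 mm. I'll grip the rib 20 mm off centre, carry the plate 6 cm away, and regrip it there.

```bash
python3 -m creep '[{"grip":0.2,"tx":-1.8,"ty":-0.05,"tz":3,"spin":0.5},{"grip":0.2,"tx":0,"ty":0,"tz":4,"spin":0},{"grip":0.2,"tx":0,"ty":0,"tz":4,"spin":0},{"grip":0.2,"tx":0,"ty":0,"tz":3,"spin":0},{"grip":0.2,"tx":0,"ty":0,"tz":2.3,"spin":0},{"grip":0.2,"tx":0,"ty":0,"tz":1.3,"spin":0},{"grip":0.2,"tx":0,"ty":0,"tz":0.7,"spin":0},{"grip":0.2,"tx":0,"ty":0,"tz":0,"spin":0}]' 40
python3 -c "
from h import *
go(.4032,-.0118,.0235,8.15-90)"
```

```text
clock: 16.08
tool_pos: [0.417, -0.0118, 0.0515]
eef_rot: [0.998, 0.066, -0.011, -0.003]
contact_force: [-0.3, -0.1, 0.4]
opening: 0.603
finger_force: 0.0
yaw_y -82.5 tilt 1.25 q7 -0.51 {'tx': np.float64(-1.31), 'ty': np.float64(-0.16), 'tz': np.float64(2.83), 'spin': np.float64(-0.6)}
```

```bash
python3 -m creep '[{"grip":0.2,"tx":0,"ty":0,"tz":0,"spin":0},{"grip":0.2,"tx":0,"ty":0,"tz":0,"spin":0},{"grip":0.2,"tx":0,"ty":0,"tz":0,"spin":0},{"grip":0.2,"tx":0,"ty":0,"tz":0,"spin":0}]'
python3 -c "
from h import *
print(r.get_state()['q'].round(2));go(.4032,-.0118,.0235,8.15-90)"
```

```text
clock: 16.42
tool_pos: [0.4159, -0.0117, 0.0528]
eef_rot: [0.998, 0.068, -0.011, -0.003]
contact_force: [0.6, -0.2, 0.8]
opening: 0.605
finger_force: 0.0
[-0.1   0.84  0.04  2.3  -1.    0.04 -0.51]
yaw_y -82.2 tilt 1.25 q7 -0.51 {'tx': np.float64(-1.2), 'ty': np.float64(-0.14), 'tz': np.float64(2.96), 'spin': np.float64(-0.4)}
```

Joints 5 and 6 are at their limits here: too close in for a low grasp. I'll pinch the rib's top from 2 cm further out, where the gripper body just clears the collar, then drag and turn the plate into the open and regrip it there.

```bash
python3 -m creep '[{"grip":0.2,"tx":0.5,"ty":0,"tz":-3,"spin":0},{"grip":0.2,"tx":1.2,"ty":0,"tz":-2,"spin":0},{"grip":0.2,"tx":0.8,"ty":0,"tz":0,"spin":0},{"grip":0.2,"tx":0,"ty":0,"tz":0,"spin":0},{"grip":0.2,"tx":0,"ty":0,"tz":0,"spin":0}]' 60
python3 -c "
from h import *
print(r.get_state()['q'].round(2));go(.4428,-.0062,.037,8.15-90)"
```

```text
clock: 16.83
tool_pos: [0.4416, -0.008, 0.1013]
eef_rot: [0.998, 0.069, -0.011, -0.003]
contact_force: [-0.4, -0.4, -0.5]
opening: 0.604
finger_force: 0.0
[-0.3   0.78  0.36  2.22 -0.91  0.33 -0.58]
yaw_y -82.1 tilt 1.3 q7 -0.58 {'tx': np.float64(0.28), 'ty': np.float64(-0.12), 'tz': np.float64(6.42), 'spin': np.float64(-0.3)}
```

```bash
python3 -m creep '[{"grip":0.6,"tx":0.3,"ty":-0.1,"tz":0,"spin":6.6},{"grip":0.6,"tx":0,"ty":0,"tz":0,"spin":6.6},{"grip":0.6,"tx":0,"ty":0,"tz":0,"spin":6.6},{"grip":0.6,"tx":0,"ty":0,"tz":0,"spin":6.6},{"grip":0.6,"tx":0,"ty":0,"tz":0,"spin":6.6},{"grip":0.6,"tx":0,"ty":0,"tz":0,"spin":0},{"grip":0.6,"tx":0,"ty":0,"tz":0,"spin":0}]' 25
python3 -c "
from h import *
print(r.get_state()['q'].round(2));go(.4428,-.0062,.025,-115)"
```

```text
clock: 17.42
tool_pos: [0.4432, -0.0072, 0.1008]
eef_rot: [0.976, -0.217, -0.013, 0.001]
contact_force: [-0.7, 0.0, 0.1]
opening: 0.8
finger_force: 0.0
[-0.33  0.79  0.42  2.21 -0.97  0.36 -1.09]
yaw_y -115.0 tilt 1.45 q7 -1.09 {'tx': np.float64(0.1), 'ty': np.float64(-0.12), 'tz': np.float64(7.58), 'spin': np.float64(-0.0)}
```

```bash
python3 -m creep '[{"grip":0.6,"tx":0.1,"ty":-0.1,"tz":2,"spin":-7},{"grip":0.6,"tx":0,"ty":0,"tz":1.5,"spin":-7},{"grip":0.6,"tx":0,"ty":0,"tz":0,"spin":-7},{"grip":0.6,"tx":0,"ty":0,"tz":0,"spin":-7},{"grip":0.6,"tx":0,"ty":0,"tz":0,"spin":-7},{"grip":0.6,"tx":0,"ty":0,"tz":0,"spin":-7},{"grip":0.6,"tx":0,"ty":0,"tz":0,"spin":-7},{"grip":0.6,"tx":0,"ty":0,"tz":0,"spin":-7}]'
python3 -c "
from h import *
print(r.get_state()['q'].round(2));go(.4428,-.0062,.025,-115)"
for i in 1 2; do python3 -m creep '[{"grip":0.6,"tx":0,"ty":0,"tz":0,"spin":-7},{"grip":0.6,"tx":0,"ty":0,"tz":0,"spin":-7},{"grip":0.6,"tx":0,"ty":0,"tz":0,"spin":-7},{"grip":0.6,"tx":0,"ty":0,"tz":0,"spin":-7},{"grip":0.6,"tx":0,"ty":0,"tz":0,"spin":-7},{"grip":0.6,"tx":0,"ty":0,"tz":0,"spin":-7},{"grip":0.6,"tx":0,"ty":0,"tz":0,"spin":-7},{"grip":0.6,"tx":0,"ty":0,"tz":0,"spin":-7}]' | grep tool; done
python3 -c "
from h import *
print(r.get_state()['q'].round(2));go(.4428,-.0062,.025,-115)"
```

```text
clock: 18.08
tool_pos: [0.4444, -0.0065, 0.0661]
eef_rot: [0.963, 0.27, -0.011, -0.005]
contact_force: [-0.1, -0.0, 0.9]
opening: 0.799
finger_force: 0.0
[-0.16  0.82  0.12  2.21 -0.62  0.16 -0.48]
yaw_y -58.7 tilt 1.37 q7 -0.48 {'tx': np.float64(-0.05), 'ty': np.float64(-0.05), 'tz': np.float64(4.12), 'spin': np.float64(56.3)}
tool_pos: [0.4445, -0.0064, 0.0662]
tool_pos: [0.4445, -0.0063, 0.0662]
[-0.04  0.81 -0.08  2.21  0.33  0.16  0.52]
yaw_y 53.4 tilt 1.37 q7 0.52 {'tx': np.float64(0.05), 'ty': np.float64(-0.05), 'tz': np.float64(4.12), 'spin': np.float64(-11.6)}
```

```bash
python3 -m creep '[{"grip":0.6,"tx":0,"ty":0,"tz":0,"spin":-7},{"grip":0.6,"tx":0,"ty":0,"tz":0,"spin":-7},{"grip":0.6,"tx":0,"ty":0,"tz":2,"spin":0},{"grip":0.6,"tx":0,"ty":0,"tz":1,"spin":0},{"grip":0.6,"tx":0,"ty":0,"tz":0.7,"spin":0},{"grip":0.6,"tx":0,"ty":0,"tz":0,"spin":0},{"grip":0.6,"tx":0,"ty":0,"tz":0,"spin":0}]' 15
python3 -c "
from h import *
print(r.get_state()['q'].round(2));go(.4428,-.0062,.025,68)"
```

```text
clock: 20.0
tool_pos: [0.4437, -0.0063, 0.0292]
eef_rot: [0.2, 0.98, -0.0, -0.012]
contact_force: [0.7, -0.9, 0.2]
opening: 0.799
finger_force: 0.0
[-0.06  0.89 -0.04  2.22  0.47  0.06  0.62]
yaw_y 66.9 tilt 1.39 q7 0.62 {'tx': np.float64(0.07), 'ty': np.float64(-0.02), 'tz': np.float64(0.42), 'spin': np.float64(-1.1)}
```

```bash
python3 -m creep '[{"grip":-1,"tx":0,"ty":0,"tz":0,"spin":0},{"grip":-1,"tx":0,"ty":0,"tz":0,"spin":0},{"grip":-1,"tx":0,"ty":0,"tz":0,"spin":0},{"grip":-1,"tx":0,"ty":0,"tz":0,"spin":0},{"grip":-1,"tx":0,"ty":0,"tz":0,"spin":0},{"grip":-1,"tx":0,"ty":0,"tz":0,"spin":0},{"grip":-1,"tx":0,"ty":0,"tz":0,"spin":0},{"grip":-1,"tx":0,"ty":0,"tz":0,"spin":0}]' 20
python3 -m creep '[{"grip":-1,"tx":0,"ty":0,"tz":0,"spin":0},{"grip":-1,"tx":0,"ty":0,"tz":0,"spin":0},{"grip":-1,"tx":0,"ty":0,"tz":0,"spin":0},{"grip":-1,"tx":0,"ty":0,"tz":0,"spin":0},{"grip":-1,"tx":0,"ty":0,"tz":0,"spin":0},{"grip":-1,"tx":0,"ty":0,"tz":0,"spin":0}]' 30
```

```text
clock: 20.67
tool_pos: [0.4441, -0.0068, 0.0295]
eef_rot: [0.201, 0.98, -0.001, -0.012]
contact_force: [-0.1, -1.8, -0.2]
opening: 0.218
finger_force: 11.0
clock: 21.17
tool_pos: [0.444, -0.0066, 0.0295]
eef_rot: [0.201, 0.98, -0.001, -0.012]
contact_force: [0.1, -0.8, 1.9]
opening: 0.154
finger_force: 29.7
```

```bash
python3 -m creep '[{"grip":-1,"tx":0,"ty":0,"tz":-0.5,"spin":0},{"grip":-1,"tx":0,"ty":0,"tz":-1,"spin":0},{"grip":-1,"tx":0.3,"ty":2,"tz":0,"spin":0},{"grip":-1,"tx":0.4,"ty":3,"tz":0,"spin":0},{"grip":-1,"tx":0,"ty":1.1,"tz":0,"spin":0},{"grip":-1,"tx":0,"ty":0,"tz":1,"spin":0},{"grip":-1,"tx":0,"ty":0,"tz":0.4,"spin":0},{"grip":-1,"tx":0,"ty":0,"tz":0,"spin":0}]'
python3 -m creep '[{"grip":0.6,"tx":0,"ty":0,"tz":0,"spin":0},{"grip":0.6,"tx":0,"ty":0,"tz":0,"spin":0},{"grip":0.6,"tx":0,"ty":0,"tz":0,"spin":0},{"grip":0.6,"tx":0,"ty":0,"tz":0,"spin":0},{"grip":0.6,"tx":0,"ty":0,"tz":0,"spin":0},{"grip":0.6,"tx":0,"ty":0,"tz":-3,"spin":0},{"grip":0.6,"tx":0,"ty":0,"tz":-4,"spin":0},{"grip":0.6,"tx":0,"ty":0,"tz":-4,"spin":0}]'
python3 -c "
from h import *
print(r.get_state()['q'].round(2));go(.85,-.165,.4,68)"
```

```text
clock: 21.83
tool_pos: [0.4615, 0.053, 0.0298]
eef_rot: [0.2, 0.98, -0.0, -0.012]
contact_force: [-0.8, 1.5, -2.1]
opening: 0.155
finger_force: 30.0
clock: 22.5
tool_pos: [0.4631, 0.0516, 0.141]
eef_rot: [0.201, 0.98, -0.001, -0.013]
contact_force: [0.6, -0.1, -0.2]
opening: 0.741
finger_force: 0.0
[-0.05  0.67 -0.24  2.1   0.35  0.43  0.6 ]
yaw_y 66.9 tilt 1.49 q7 0.6 {'tx': np.float64(-43.44), 'ty': np.float64(-4.92), 'tz': np.float64(-26.95), 'spin': np.float64(-1.1)}
```

```bash
python3 -m creep '[{"grip":0.6,"tx":-1,"ty":0,"tz":-3.5,"spin":0},{"grip":0.6,"tx":-2,"ty":0,"tz":-3.2,"spin":0},{"grip":0.6,"tx":-3,"ty":0,"tz":-2.4,"spin":0},{"grip":0.6,"tx":-3,"ty":0,"tz":-2.4,"spin":0},{"grip":0.6,"tx":-3,"ty":0,"tz":-2.4,"spin":0},{"grip":0.6,"tx":-3,"ty":0,"tz":-2.4,"spin":0},{"grip":0.6,"tx":-3,"ty":0,"tz":-2.4,"spin":0},{"grip":0.6,"tx":-3,"ty":0,"tz":-2.4,"spin":0}]'
python3 -m creep '[{"grip":0.6,"tx":-3,"ty":0,"tz":-2.4,"spin":0},{"grip":0.6,"tx":-3,"ty":0,"tz":-2.4,"spin":0},{"grip":0.6,"tx":-3,"ty":0,"tz":-2.4,"spin":0},{"grip":0.6,"tx":-3,"ty":0,"tz":0,"spin":0},{"grip":0.6,"tx":-3,"ty":0,"tz":0,"spin":0},{"grip":0.6,"tx":0,"ty":0,"tz":0,"spin":0},{"grip":0.6,"tx":0,"ty":0,"tz":0,"spin":0}]'
python3 -c "
from h import *
print(r.get_state()['q'].round(2),pose()[2][:,2].round(4));go(.85,-.165,.4,68)
p,d,c=snap('top'); P=cloud(c,d); hsv=cv2.cvtColor(p,cv2.COLOR_RGB2HSV); light=(hsv[...,1]<60)&(hsv[...,2]>110)
Q=P[230:330,280:345]; m=np.zeros(light.shape,bool); m[230:330,270:345]=1
for lo,hi in((.012,.028),(.033,.047)):
  mm=(m&(P[...,2]>lo)&(P[...,2]<hi)).astype(np.uint8); n,l,st,ct=cv2.connectedComponentsWithStats(mm); i=1+st[1:,4].argmax(); Q=P[l==i]; print(st[i],cv2.minAreaRect((Q[:,:2]*1000).astype(np.float32)))
"
```

```text
clock: 23.17
tool_pos: [0.6624, -0.0327, 0.348]
eef_rot: [0.201, 0.98, -0.001, -0.012]
contact_force: [1.7, 0.4, -0.4]
opening: 0.802
finger_force: 0.0
clock: 23.75
tool_pos: [0.7911, -0.0854, 0.4094]
eef_rot: [0.201, 0.98, -0.001, -0.013]
contact_force: [0.1, 1.0, -0.1]
opening: 0.8
finger_force: 0.0
[ 0.1   0.97 -0.3   0.38  0.25  1.83  1.15] [-0.0263  0.0043 -0.9996]
yaw_y 66.8 tilt 1.53 q7 1.15 {'tx': np.float64(-8.57), 'ty': np.float64(-5.0), 'tz': np.float64(0.75), 'spin': np.float64(-1.2)}
[270 265  29  53 664] ((436.15838623046875, 61.572975158691406), (42.221046447753906, 119.98253631591797), 67.1500473022461)
[273 277  15  27 169] ((436.0934753417969, 61.69337463378906), (14.258071899414062, 63.46472930908203), 67.32322692871094)
```

```bash
python3 -m creep '[{"grip":0.6,"tx":-2,"ty":0,"tz":-3,"spin":0},{"grip":0.6,"tx":0,"ty":0,"tz":-3,"spin":0},{"grip":0.6,"tx":0,"ty":0,"tz":0,"spin":0},{"grip":0.6,"tx":0,"ty":0,"tz":0,"spin":0}]'
python3 -c "
from h import *
print(r.get_state()['q'].round(2),pose()[2][:,2].round(4))"
python3 -m creep '[{"grip":0.6,"tx":0,"ty":0,"tz":-2,"spin":0},{"grip":0.6,"tx":0,"ty":0,"tz":0,"spin":0},{"grip":0.6,"tx":0,"ty":0,"tz":0,"spin":0}]'
python3 -c "
from h import *
print(r.get_state()['q'].round(2),pose()[2][:,2].round(4))"
```

```text
clock: 24.13
tool_pos: [0.7939, -0.0888, 0.4318]
eef_rot: [0.195, 0.981, -0.001, -0.011]
contact_force: [0.6, -0.1, -0.4]
opening: 0.799
finger_force: 0.0
[ 0.08  1.02 -0.34  0.19  0.3   1.96  1.19] [-0.0226  0.0032 -0.9997]
clock: 24.38
tool_pos: [0.7895, -0.089, 0.4491]
eef_rot: [0.196, 0.981, -0.001, -0.008]
contact_force: [-0.2, 0.6, -0.4]
opening: 0.799
finger_force: 0.0
[ 0.07  1.02 -0.25  0.14  0.23  2.    1.21] [-0.0157  0.0011 -0.9999]
```

```bash
python3 -m creep '[{"grip":0.6,"tx":0,"ty":0,"tz":-2,"spin":0},{"grip":0.6,"tx":0,"ty":0,"tz":0,"spin":0},{"grip":0.6,"tx":0,"ty":0,"tz":0,"spin":0}]' |grep pos
python3 -c "
from h import *
print(r.get_state()['q'].round(2),pose()[2][:,2].round(4))"
python3 -m creep '[{"grip":0.6,"tx":0,"ty":0,"tz":-1.5,"spin":0},{"grip":0.6,"tx":0,"ty":0,"tz":0,"spin":0},{"grip":0.6,"tx":0,"ty":0,"tz":0,"spin":0}]' |grep pos
python3 -c "
from h import *
print(r.get_state()['q'].round(2),pose()[2][:,2].round(4))"
```

```text
tool_pos: [0.783, -0.0895, 0.4641]
[ 0.06  1.   -0.14  0.14  0.13  2.01  1.22] [-0.0111 -0.0018 -0.9999]
tool_pos: [0.7781, -0.0889, 0.4749]
[ 0.06  0.99 -0.05  0.14  0.05  2.02  1.22] [-0.0077 -0.0023 -1.    ]
```

```bash
python3 -m creep '[{"grip":0.6,"tx":0,"ty":0,"tz":-2,"spin":0},{"grip":0.6,"tx":0,"ty":0,"tz":0,"spin":0},{"grip":0.6,"tx":0,"ty":0,"tz":0,"spin":0}]' |grep pos
python3 -c "
from h import *
print(r.get_state()['q'].round(2),pose()[2][:,2].round(4))"
```

```text
tool_pos: [0.7711, -0.0884, 0.4907]
[ 0.05  0.98  0.06  0.14 -0.05  2.03  1.23] [-0.0011 -0.0039 -1.    ]
```

```bash
python3 -c "
from h import *
go(.4407,.0598,.10,67.2)"
```

```text
yaw_y 67.2 tilt 0.23 q7 1.23 {'tx': np.float64(36.22), 'ty': np.float64(1.03), 'tz': np.float64(39.05), 'spin': np.float64(0.0)}
```

```bash
python3 -m creep '[{"grip":0.2,"tx":2.6,"ty":0.07,"tz":2.8,"spin":0},{"grip":0.2,"tx":2.6,"ty":0.07,"tz":2.8,"spin":0},{"grip":0.2,"tx":2.6,"ty":0.07,"tz":2.8,"spin":0},{"grip":0.2,"tx":2.6,"ty":0.07,"tz":2.8,"spin":0},{"grip":0.2,"tx":2.6,"ty":0.07,"tz":2.8,"spin":0},{"grip":0.2,"tx":2.6,"ty":0.07,"tz":2.8,"spin":0},{"grip":0.2,"tx":2.6,"ty":0.07,"tz":2.8,"spin":0},{"grip":0.2,"tx":2.6,"ty":0.07,"tz":2.8,"spin":0}]' |grep pos
python3 -m creep '[{"grip":0.2,"tx":2.6,"ty":0.07,"tz":2.8,"spin":0},{"grip":0.2,"tx":2.6,"ty":0.07,"tz":2.8,"spin":0},{"grip":0.2,"tx":2.6,"ty":0.07,"tz":2.8,"spin":0},{"grip":0.2,"tx":2.6,"ty":0.07,"tz":2.8,"spin":0},{"grip":0.2,"tx":2.6,"ty":0.07,"tz":2.8,"spin":0},{"grip":0.2,"tx":2.4,"ty":0.07,"tz":2.5,"spin":0},{"grip":0.2,"tx":0,"ty":0,"tz":0,"spin":0},{"grip":0.2,"tx":0,"ty":0,"tz":0,"spin":0}]' |grep pos
python3 -c "
from h import *
print(r.get_state()['q'].round(2))
go(.4407,.0598,.028,67.2)
p,d,c=snap('wrist'); P=cloud(c,d); near=np.hypot(P[...,0]-.436,P[...,1]-.062)<.075
for lo,hi in((.013,.027),(.034,.046)):
    m=(near&(P[...,2]>lo)&(P[...,2]<hi)).astype(np.uint8)
    n,l,st,ct=cv2.connectedComponentsWithStats(m); i=1+st[1:,4].argmax(); Q=P[l==i]; print(st[i],cv2.minAreaRect((Q[:,:2]*1000).astype(np.float32)))
"
```

```text
tool_pos: [0.6253, -0.0174, 0.3115]
tool_pos: [0.4844, 0.0463, 0.1471]
[-0.2   0.67  0.01  2.06 -0.02  0.42  1.01]
yaw_y 67.5 tilt 0.39 q7 1.01 {'tx': np.float64(4.49), 'ty': np.float64(-0.38), 'tz': np.float64(11.94), 'spin': np.float64(0.3)}
[ 292   92   55  154 6362] ((436.4179382324219, 62.57648468017578), (42.01723861694336, 120.42806243896484), 67.12228393554688)
[ 309  130   20   88 1612] ((436.5242614746094, 62.79949951171875), (13.860191345214844, 63.73951721191406), 67.85551452636719)
```

```bash
python3 -m creep '[{"grip":0.2,"tx":2,"ty":-0.3,"tz":1.5,"spin":0.2},{"grip":0.2,"tx":2.3,"ty":0,"tz":1.5,"spin":0},{"grip":0.2,"tx":0,"ty":0,"tz":2,"spin":0},{"grip":0.2,"tx":0,"ty":0,"tz":2,"spin":0},{"grip":0.2,"tx":0,"ty":0,"tz":2,"spin":0},{"grip":0.2,"tx":0,"ty":0,"tz":1.4,"spin":0},{"grip":0.2,"tx":0,"ty":0,"tz":0.9,"spin":0},{"grip":0.2,"tx":0,"ty":0,"tz":0,"spin":0}]' 40
python3 -c "
from h import *
print(r.get_state()['q'].round(2));go(.441,.0605,.028,67.4)"
```

```text
clock: 27.18
tool_pos: [0.4468, 0.0586, 0.0347]
eef_rot: [0.2, 0.98, -0.001, -0.001]
contact_force: [-0.1, 0.6, -0.4]
opening: 0.601
finger_force: 0.0
[-0.23  0.88  0.    2.22 -0.03  0.04  0.97]
yaw_y 67.0 tilt 0.15 q7 0.97 {'tx': np.float64(0.61), 'ty': np.float64(-0.05), 'tz': np.float64(0.67), 'spin': np.float64(-0.4)}
```

```bash
python3 -m creep '[{"grip":0.2,"tx":-0.5,"ty":0,"tz":0,"spin":0},{"grip":0.2,"tx":0,"ty":0,"tz":0.4,"spin":0},{"grip":0.2,"tx":0,"ty":0,"tz":0.3,"spin":0},{"grip":0.2,"tx":0,"ty":0,"tz":0,"spin":0}]' 45
python3 -m creep '[{"grip":-1,"tx":0,"ty":0,"tz":0,"spin":0},{"grip":-1,"tx":0,"ty":0,"tz":0,"spin":0},{"grip":-1,"tx":0,"ty":0,"tz":0,"spin":0},{"grip":-1,"tx":0,"ty":0,"tz":0,"spin":0},{"grip":-1,"tx":0,"ty":0,"tz":0,"spin":0},{"grip":-1,"tx":0,"ty":0,"tz":0,"spin":0},{"grip":-1,"tx":0,"ty":0,"tz":0,"spin":0},{"grip":-1,"tx":0,"ty":0,"tz":0,"spin":0}]'
python3 -c "
from h import *
print(r.get_state()['q'].round(2));go(.441,.0605,.028,67.4);print(pose()[2][:,2].round(4))"
```

```text
clock: 27.52
tool_pos: [0.4517, 0.0565, 0.0293]
eef_rot: [0.2, 0.98, -0.001, -0.001]
contact_force: [-0.0, -0.0, 0.3]
opening: 0.602
finger_force: 0.0
clock: 28.18
tool_pos: [0.4511, 0.0567, 0.0292]
eef_rot: [0.2, 0.98, -0.001, -0.001]
contact_force: [-0.0, 0.9, -0.9]
opening: 0.152
finger_force: 45.0
[-0.23  0.89  0.    2.21 -0.02  0.04  0.96]
yaw_y 67.0 tilt 0.16 q7 0.96 {'tx': np.float64(1.08), 'ty': np.float64(-0.04), 'tz': np.float64(0.12), 'spin': np.float64(-0.4)}
[-0.0026 -0.0012 -1.    ]
```

```bash
python3 -m creep '[{"grip":-1,"tx":0,"ty":0,"tz":-1,"spin":0},{"grip":-1,"tx":0,"ty":0,"tz":-3,"spin":0},{"grip":-1,"tx":0,"ty":0,"tz":-4,"spin":0},{"grip":-1,"tx":0,"ty":0,"tz":-4,"spin":0},{"grip":-1,"tx":0,"ty":0,"tz":-4,"spin":0},{"grip":-1,"tx":-2,"ty":0,"tz":-1,"spin":-5},{"grip":-1,"tx":-2,"ty":0,"tz":0,"spin":-5},{"grip":-1,"tx":-2,"ty":0,"tz":0,"spin":-6}]'
python3 -m creep '[{"grip":-1,"tx":0,"ty":0,"tz":0,"spin":-6},{"grip":-1,"tx":0,"ty":0,"tz":0,"spin":-6},{"grip":-1,"tx":0,"ty":0,"tz":0,"spin":-6},{"grip":-1,"tx":0,"ty":0,"tz":0,"spin":-6},{"grip":-1,"tx":0,"ty":0,"tz":0,"spin":-6},{"grip":-1,"tx":0,"ty":0,"tz":0,"spin":0}]'
python3 -c "
from h import *
go(.5781,-.1026,.19,113.2)"
```

```text
clock: 28.85
tool_pos: [0.5084, 0.0372, 0.2008]
eef_rot: [0.059, 0.998, -0.001, -0.001]
contact_force: [0.5, 0.2, -4.9]
opening: 0.152
finger_force: 45.0
clock: 29.35
tool_pos: [0.5071, 0.0374, 0.1989]
eef_rot: [-0.2, 0.98, -0.001, -0.003]
contact_force: [0.1, 0.1, -5.3]
opening: 0.156
finger_force: 45.0
yaw_y 113.1 tilt 0.32 q7 1.58 {'tx': np.float64(-1.06), 'ty': np.float64(-15.66), 'tz': np.float64(0.88), 'spin': np.float64(-0.1)}
```

```bash
python3 -m creep '[{"grip":-1,"tx":-0.3,"ty":-3.6,"tz":0,"spin":0},{"grip":-1,"tx":-0.3,"ty":-4,"tz":0,"spin":0},{"grip":-1,"tx":-0.2,"ty":-4,"tz":0,"spin":0},{"grip":-1,"tx":-0.3,"ty":-4,"tz":0,"spin":0},{"grip":-1,"tx":0,"ty":0,"tz":0,"spin":0},{"grip":-1,"tx":0,"ty":0,"tz":0,"spin":0}]'
python3 -c "
from h import *
go(.5781,-.1026,.19,113.2)
p,d,c=snap('wrist','w6');np.save('w6d.npy',d)
for n in ('a','b'): pass
c2=c; print(proj(c,[[.5636,-.1088,.034],[.5924,-.1747,.034],[.5406,-.1965,.034],[.6438,-.1527,.034]]).round())
"
```

```text
clock: 29.85
tool_pos: [0.5787, -0.1053, 0.1984]
eef_rot: [-0.194, 0.981, -0.001, -0.003]
contact_force: [-0.3, 1.7, -4.8]
opening: 0.153
finger_force: 45.0
yaw_y 112.4 tilt 0.33 q7 1.84 {'tx': np.float64(-0.05), 'ty': np.float64(0.27), 'tz': np.float64(0.84), 'spin': np.float64(-0.8)}
[[325. 209.]
 [248. 211.]
 [244. 148.]
 [252. 267.]]
```

View pics/w6.png

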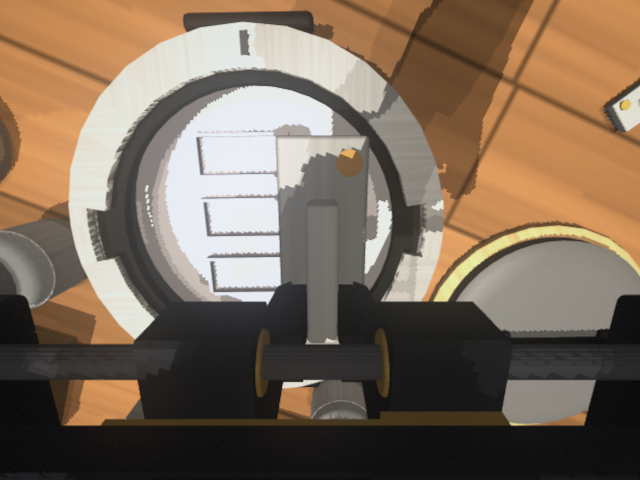

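The wrist view shows the held plate over the carrier, spanning (278,136)–(368,300), and the tub bays' left ends: (200,135)–(200,173), (205,198)–(207,236) and (210,257)–(214,291). The lock mark is at (244,42). I'll check my bay positions against these.

```bash
python3 - <<'E'
from h import *
c=optics.get_calibration("wrist")
ex=np.array([np.cos(np.radians(-66.8)),np.sin(np.radians(-66.8))]); ey=np.array([-ex[1],ex[0]])
for n,b in(("c",(.5406,-.1965)),("b",(.5924,-.1747)),("a",(.6438,-.1527))):
    for z in(.034,.043): print(n,z,proj(c,[np.r_[np.array(b)+.038*ex+s*.016*ey,z] for s in(-1,1)]).round(1).tolist())
print("mark",proj(c,[[.4703,-.2074,.098]]).round(1), "measured on plane",plane(c,[[244,42]],.098).round(4))
# measured bay end midpoints at rib-top
W=plane(c,[[199,154],[206,217],[212,274]],.043)[:,:2]; print((W-.038*ex).round(4))
Wf=plane(c,[[105,235],[412,229]],.098)[:,:2]; print(Wf)
# held plate top corners (plate top at TCP - ...)
P=cloud(c,np.load("w6d.npy")); m=np.zeros(P.shape[:2],bool); m[140:195,285:360]=1; Q=P[m]; print(np.nanmedian(Q,0),np.linalg.lstsq(np.c_[Q[:,:2],np.ones(len(Q))],Q[:,2],rcond=None)[0])
W=plane(c,[[278,137],[368,137]],np.nanmedian(Q[:,2]))[:,:2]; print("far end mid",W.mean(0),np.hypot(*(W[1]-W[0])),np.degrees(np.arctan2(*(W[1]-W[0])[::-1])))
go(.5781,-.1026,.19,113.2)
E
```

```text
c 0.034 [[195.4, 128.3], [199.4, 165.9]]
c 0.043 [[191.6, 127.7], [195.8, 166.4]]
b 0.034 [[201.8, 192.9], [205.4, 226.9]]
b 0.043 [[198.4, 194.2], [202.2, 229.2]]
a 0.034 [[208.0, 251.2], [211.2, 282.1]]
a 0.043 [[204.8, 254.0], [208.3, 285.7]]
mark [[236.7  35.6]] measured on plane [[ 0.472  -0.2018  0.098 ]]
[[ 0.5442 -0.1907]
 [ 0.5949 -0.1685]
 [ 0.6456 -0.1467]]
[[ 0.63478171 -0.25605413]
 [ 0.54147538 -0.04477871]]
 ** On entry to DLASCL parameter number  4 had an illegal value
 ** On entry to DLASCL parameter number  4 had an illegal valueTraceback (most recent call last):
  File "<stdin>", line 11, in <module>
    x, resids, rank, s = _umath_linalg.lstsq(a, b, rcond,
                         ~~~~~~~~~~~~~~~~~~~^^^^^^^^^^^^^
                                             signature=signature)
                                             ^^^^^^^^^^^^^^^^^^^^
    raise LinAlgError("SVD did not converge in Linear Least Squares")
numpy.linalg.LinAlgError: SVD did not converge in Linear Least Squares
```

```bash
python3 -m creep '[{"grip":-1,"tx":0,"ty":0.2,"tz":0,"spin":-0.5},{"grip":-1,"tx":0,"ty":0,"tz":0,"spin":0},{"grip":-1,"tx":0,"ty":0,"tz":0,"spin":0},{"grip":-1,"tx":0,"ty":0,"tz":0,"spin":0},{"grip":-1,"tx":0,"ty":0,"tz":0,"spin":0}]' | grep -E "pos|rot"
cat > bays.py <<'E'
from h import *
def look(f):
    p,d,c=snap("wrist",f); s=r.get_state(); print("tcp",s["tool_pos"].round(4))
    P=cloud(c,d); g=cv2.cvtColor(p,cv2.COLOR_RGB2GRAY)
    # lock mark: dark blob on collar top
    hit=(np.hypot(P[...,0]-.4703,P[...,1]+.2074)<.022)&(g<110)&(abs(P[...,2]-.098)<.006)
    v,u=np.nonzero(hit); 
    if len(v): print("mark",len(v),plane(c,[[u.mean(),v.mean()]],.098)[0].round(4))
    return p,d,c,P,g
E
python3 - <<'E'
from bays import *
p,d,c,P,g=look("w7")
z=pose()[1][2]-.0292+.02
m=(abs(P[...,2]-z)<.006); n,l,st,ct=cv2.connectedComponentsWithStats(m.astype(np.uint8)); i=1+st[1:,4].argmax(); Q=P[l==i]; Q=Q[~np.isnan(Q[:,0])]
print("plate",len(Q),cv2.minAreaRect((Q[:,:2]*1000).astype(np.float32)),np.linalg.lstsq(np.c_[Q[:,:2]-Q[:,:2].mean(0),np.ones(len(Q))],Q[:,2],rcond=None)[0])
cv2.imwrite("pics/c7.png",cv2.resize(p[120:310,180:400,::-1],None,fx=3,fy=3))
go(.5781,-.1026,.19,113.2)
E
```

```text
tool_pos: [0.5784, -0.0987, 0.1991]
eef_rot: [-0.204, 0.979, -0.0, -0.002]
tcp [ 0.5784 -0.099   0.1991]
mark 22 [ 0.4709 -0.2036  0.098 ]
plate 10428 ((541.8519897460938, -115.24222564697266), (71.47682189941406, 42.21365737915039), 23.45486068725586) [-0.00218012  0.00975932  0.18873392]
yaw_y 113.5 tilt 0.19 q7 1.84 {'tx': np.float64(0.17), 'ty': np.float64(-0.32), 'tz': np.float64(0.91), 'spin': np.float64(0.3)}
```

View pics/c7.png

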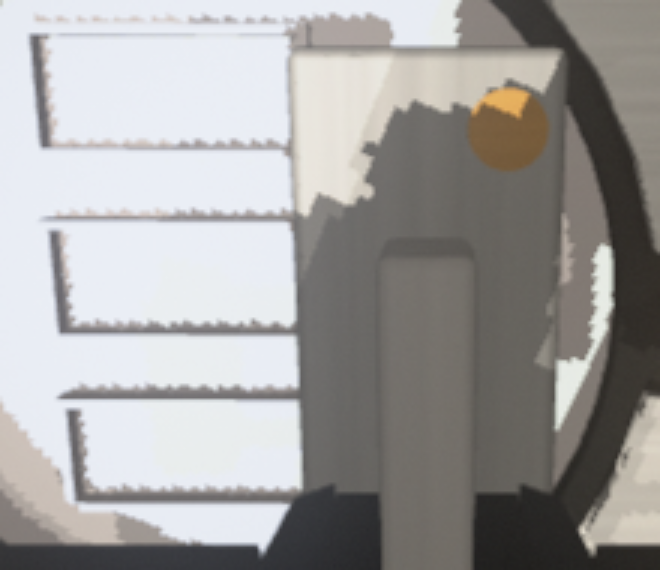

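```bash
python3 - <<'E'
from h import *
c=optics.get_calibration("wrist")
ex=np.array([np.cos(np.radians(-66.8)),np.sin(np.radians(-66.8))]); ey=np.array([-ex[1],ex[0]])
px=np.array([[196.7,166.7],[201.7,227.7],[207.3,283.3]])
W=plane(c,px,.034)[:,:2]-.038*ex-.016*ey
print("wrist bay centres c,b,a",W.round(4).tolist(),"top: .5406 -.1965/.5924 -.1747/.6438 -.1527")
print("plate bay via wrist",(W[1]-.072*ex).round(4),np.hypot(*(W[2]-W[0])))
# held plate: far end edge, plane z .1887 
e=plane(c,np.array([[291,52],[566,50]])/3+[180,120],.1888)[:,:2]; print("end mid",e.mean(0).round(4),np.hypot(*(e[1]-e[0])))
v=e[1]-e[0]; n=np.array([-v[1],v[0]])/np.hypot(*v); 
for s in(1,-1): print("plate centre cand",(e.mean(0)+s*.06*n).round(4))
print(pose()[1].round(4))
E
```

```text
wrist bay centres c,b,a [[0.5447, -0.1956], [0.5968, -0.174], [0.6487, -0.1514]] top: .5406 -.1965/.5924 -.1747/.6438 -.1527
plate bay via wrist [ 0.5685 -0.1078] 0.11297973726015148
end mid [ 0.5098 -0.1288] 0.04041196284458095
plate centre cand [ 0.4549 -0.1531]
plate centre cand [ 0.5646 -0.1045]
[ 0.5784 -0.099   0.1991]
```

```bash
python3 -m creep '[{"grip":-1,"tx":-0.23,"ty":-0.37,"tz":0,"spin":0.3},{"grip":-1,"tx":0,"ty":0,"tz":2,"spin":0},{"grip":-1,"tx":0,"ty":0,"tz":3,"spin":0},{"grip":-1,"tx":0,"ty":0,"tz":3,"spin":0},{"grip":-1,"tx":0,"ty":0,"tz":2,"spin":0},{"grip":-1,"tx":0,"ty":0,"tz":1.5,"spin":0},{"grip":-1,"tx":0,"ty":0,"tz":1,"spin":0},{"grip":-1,"tx":0,"ty":0,"tz":0,"spin":0}]'
python3 -m creep '[{"grip":-1,"tx":0,"ty":0,"tz":0,"spin":0},{"grip":-1,"tx":0,"ty":0,"tz":0,"spin":0},{"grip":-1,"tx":0,"ty":0,"tz":0,"spin":0}]'
python3 - <<'E'
from h import *
s,p,M=pose(); print("plate centre",(p+M@[.0158,0,0])[:2].round(4),"want .5678 -.1073"); go(.5678+.0145,-.1073+.0062,.064,113.2)
E
```

```text
clock: 31.03
tool_pos: [0.5808, -0.1021, 0.072]
eef_rot: [-0.201, 0.98, -0.0, -0.003]
contact_force: [-0.5, -0.3, -4.4]
opening: 0.155
finger_force: 45.0
clock: 31.28
tool_pos: [0.5828, -0.1022, 0.0752]
eef_rot: [-0.2, 0.98, -0.001, -0.0]
contact_force: [0.7, 0.4, -4.4]
opening: 0.152
finger_force: 45.0
plate centre [ 0.5683 -0.1084] want .5678 -.1073
yaw_y 113.1 tilt 0.1 q7 1.79 {'tx': np.float64(0.0), 'ty': np.float64(0.12), 'tz': np.float64(1.12), 'spin': np.float64(-0.1)}
```

```bash
python3 -m creep '[{"grip":-1,"tx":0,"ty":0.1,"tz":0.4,"spin":0},{"grip":-1,"tx":0,"ty":0,"tz":0.3,"spin":0},{"grip":-1,"tx":0,"ty":0,"tz":0.3,"spin":0},{"grip":-1,"tx":0,"ty":0,"tz":0.2,"spin":0},{"grip":-1,"tx":0,"ty":0,"tz":0,"spin":0},{"grip":-1,"tx":0,"ty":0,"tz":0,"spin":0}]'
python3 - <<'E'
from h import *
p,d,c=snap("wrist","w8"); P=cloud(c,d); s,t,M=pose()
q=cv2.imread("pics/w8.png"); print(t.round(4))
m=(abs(P[...,2]-.054)<.008)&(np.hypot(P[...,0]-.5678,P[...,1]+.1073)<.075); Q=P[m]
print(len(Q),np.linalg.lstsq(np.c_[Q[:,:2]-Q[:,:2].mean(0),np.ones(len(Q))],Q[:,2],rcond=None)[0])
E
```

```text
clock: 31.78
tool_pos: [0.5814, -0.101, 0.0632]
eef_rot: [-0.201, 0.98, -0.001, -0.001]
contact_force: [-1.9, 0.8, 5.8]
opening: 0.151
finger_force: 45.0
[ 0.5813 -0.101   0.0632]
10538 [-0.00596442  0.00631542  0.05317777]
```

The plate top is at 53 mm with almost no slope, so it's seated (34 + 20 mm expected). Releasing it and heading for the tubs.

```bash
python3 -m creep '[{"grip":-0.2,"tx":0,"ty":0,"tz":0,"spin":0},{"grip":-0.2,"tx":0,"ty":0,"tz":0,"spin":0},{"grip":-0.2,"tx":0,"ty":0,"tz":0,"spin":0},{"grip":-0.2,"tx":0,"ty":0,"tz":-1,"spin":0},{"grip":-0.2,"tx":0,"ty":0,"tz":-3,"spin":0},{"grip":-0.2,"tx":0,"ty":0,"tz":-4,"spin":0},{"grip":-0.2,"tx":0,"ty":0,"tz":-4,"spin":0},{"grip":-0.2,"tx":0,"ty":0,"tz":-3,"spin":0}]'
python3 - <<'E'
from h import *
p,d,c=snap("wrist","w9"); P=cloud(c,d)
m=(abs(P[...,2]-.054)<.005)&(np.hypot(P[...,0]-.5678,P[...,1]+.1073)<.075)
n,l,st,ct=cv2.connectedComponentsWithStats(m.astype(np.uint8)); i=1+st[1:,4].argmax(); Q=P[l==i]
print("plate",len(Q),np.median(Q[:,2]),cv2.minAreaRect((Q[:,:2]*1000).astype(np.float32)))
p,d,c=snap("top","t3"); hsv=cv2.cvtColor(p,cv2.COLOR_RGB2HSV); light=(hsv[...,1]<60)&(hsv[...,2]>110); P=cloud(c,d)
for n,b in(("tubA",(100,225,180,280)),("tubB",(105,282,180,340))): print(n,rect(c,light&(P[...,2]>.015),.036,b))
go(.531,.386,.2,27)
print(r.get_state()["q"].round(2))
E
```

```text
clock: 32.5
tool_pos: [0.5826, -0.1009, 0.2158]
eef_rot: [-0.201, 0.98, -0.001, 0.0]
contact_force: [1.0, 0.5, 0.6]
opening: 0.402
finger_force: 0.0
plate 4653 0.053039812642817596 ((566.926025390625, -108.12854766845703), (119.4919662475586, 42.093997955322266), 23.169208526611328)
tubA (array([0.53083411, 0.38582047]), -62.940298080444336, (77.42454528808594, 32.74336624145508))
tubB (array([0.398254  , 0.38331885]), -27.07819366455078, (76.72572326660156, 33.92764663696289))
yaw_y 113.1 tilt 0.52 q7 1.85 {'tx': np.float64(-14.11), 'ty': np.float64(46.95), 'tz': np.float64(1.65), 'spin': np.float64(86.1)}
[ 0.25  0.67 -0.27  1.69  0.23  0.8   1.85]
```

```bash
python3 - <<'E'
from h import *
p,d,c=snap("top"); P=cloud(c,d); H=P[...,2]
m=(P[...,1]>.40)&(P[...,1]<.75)&(P[...,0]>.2)&(P[...,0]<.7)
for lo,hi in((.02,.05),(.07,.1),(.1,.13),(.13,.2)):
    Q=P[m&(H>lo)&(H<hi)]; 
    print(lo,len(Q),np.percentile(Q[:,1],[1,5]).round(3),np.percentile(Q[:,0],[1,99]).round(3) if len(Q) else 0)
for x in(.32,.36,.4,.44,.48,.52,.55,.58):
    Q=P[m&(H>.06)&(abs(P[...,0]-x)<.01)]; print(x,len(Q),Q[:,1].min().round(3) if len(Q) else None)
E
```

```text
0.02 1446 [0.401 0.404] [0.203 0.69 ]
0.07 2110 [0.413 0.467] [0.294 0.698]
0.1 7093 [0.411 0.468] [0.3   0.644]
0.13 3850 [0.404 0.467] [0.291 0.664]
0.32 902 0.467
0.36 841 0.466
0.4 914 0.467
0.44 933 0.466
0.48 836 0.466
0.52 855 0.466
0.55 504 0.467
0.58 0 None
```

```bash
python3 - <<'E'
from h import *
p,d,c=snap("top"); P=cloud(c,d); hsv=cv2.cvtColor(p,cv2.COLOR_RGB2HSV)
cap=(hsv[...,0]>22)&(hsv[...,0]<35)&(hsv[...,1]>150)&(hsv[...,2]>140)
for n,b in(("a",(140,145,175,175)),("b",(105,172,135,198))):
    m=np.zeros(cap.shape,bool); m[b[1]:b[3],b[0]:b[2]]=1; v,u=np.nonzero(m&cap); print(n,len(v),plane(c,[[u.mean(),v.mean()]],.165)[0].round(3),np.nanmedian(P[m&cap],0).round(3))
# widest radii of bottles by height
for n,b in(("a",(.70,.31)),("b",(.65,.385))):
    for lo in(.06,.09,.12,.15):
        Q=P[(np.hypot(P[...,0]-b[0],P[...,1]-b[1])<.05)&(P[...,2]>lo)&(P[...,2]<lo+.03)]; print(n,lo,len(Q),Q[:,:2].min(0).round(3) if len(Q) else 0,Q[:,:2].max(0).round(3) if len(Q) else 0)
E
```

```text
a 124 [0.719 0.324 0.165] [0.718 0.323 0.168]
b 128 [0.662 0.407 0.165] [0.661 0.405 0.168]
a 0.06 151 [0.687 0.294] [0.733 0.344]
a 0.09 346 [0.687 0.294] [0.747 0.352]
a 0.12 166 [0.695 0.305] [0.735 0.341]
a 0.15 166 [0.704 0.31 ] [0.73  0.338]
b 0.06 167 [0.631 0.375] [0.687 0.419]
b 0.09 362 [0.631 0.375] [0.691 0.432]
b 0.12 177 [0.641 0.387] [0.679 0.423]
b 0.15 174 [0.648 0.391] [0.676 0.42 ]
```

```bash
python3 -c "
from h import *
go(.521,.384,.2,12)"; python3 -m creep '[{"grip":1,"tx":-1,"ty":2,"tz":0,"spin":0},{"grip":1,"tx":-1.1,"ty":3.5,"tz":0,"spin":0},{"grip":1,"tx":-1.1,"ty":3.7,"tz":0,"spin":0},{"grip":1,"tx":-1.1,"ty":3.7,"tz":0,"spin":0},{"grip":1,"tx":-1.1,"ty":3.7,"tz":0,"spin":0},{"grip":1,"tx":-1.1,"ty":3.7,"tz":0,"spin":0},{"grip":1,"tx":-1.1,"ty":3.7,"tz":0,"spin":0},{"grip":1,"tx":-1.1,"ty":3.7,"tz":0,"spin":0}]' 25 | grep pos
python3 -m creep '[{"grip":1,"tx":-1,"ty":3.7,"tz":0,"spin":0},{"grip":1,"tx":-1,"ty":3.7,"tz":0,"spin":0},{"grip":1,"tx":-1,"ty":3.5,"tz":0,"spin":0},{"grip":1,"tx":-1,"ty":3.5,"tz":0,"spin":0},{"grip":1,"tx":0,"ty":2,"tz":0,"spin":7},{"grip":1,"tx":0,"ty":0,"tz":0,"spin":7},{"grip":1,"tx":0,"ty":0,"tz":0,"spin":7},{"grip":1,"tx":0,"ty":0,"tz":0,"spin":7}]' | grep pos
python3 -m creep '[{"grip":1,"tx":0,"ty":0,"tz":0,"spin":7},{"grip":1,"tx":0,"ty":0,"tz":0,"spin":7},{"grip":1,"tx":0,"ty":0,"tz":0,"spin":7},{"grip":1,"tx":0,"ty":0,"tz":0,"spin":7},{"grip":1,"tx":0,"ty":0,"tz":0,"spin":7},{"grip":1,"tx":0,"ty":0,"tz":0,"spin":7},{"grip":1,"tx":0,"ty":0,"tz":0,"spin":7},{"grip":1,"tx":0,"ty":0,"tz":0,"spin":7}]' | grep pos
python3 -m creep '[{"grip":1,"tx":0,"ty":0,"tz":0,"spin":7},{"grip":1,"tx":0,"ty":0,"tz":0,"spin":7},{"grip":1,"tx":0,"ty":0,"tz":0,"spin":0},{"grip":1,"tx":0,"ty":0,"tz":0,"spin":0}]' | grep pos
cat > tub.py <<'E'
from h import *
def tub(near,rad=.06):
    p,d,c=snap("wrist"); P=cloud(c,d)
    m=(abs(P[...,2]-.036)<.006)&(np.hypot(P[...,0]-near[0],P[...,1]-near[1])<rad)
    n,l,st,ct=cv2.connectedComponentsWithStats(m.astype(np.uint8)); i=1+st[1:,4].argmax(); Q=P[l==i]
    print("tub",len(Q),np.median(Q[:,2]).round(4),cv2.minAreaRect((Q[:,:2]*1000).astype(np.float32)))
E
python3 -c "
from tub import *
print(r.get_state()['q'].round(2)); go(.521,.384,.2,12); tub((.531,.386))"
```

```text
yaw_y 113.1 tilt 0.12 q7 1.85 {'tx': np.float64(-13.44), 'ty': np.float64(47.01), 'tz': np.float64(1.24), 'spin': np.float64(-78.9)}
tool_pos: [0.5512, 0.1892, 0.21]
tool_pos: [0.5238, 0.3544, 0.2094]
tool_pos: [0.5241, 0.3537, 0.2096]
tool_pos: [0.5243, 0.354, 0.21]
[-0.83  0.75  0.3   1.58 -0.27  0.86 -0.16]
yaw_y 15.3 tilt 0.36 q7 -0.16 {'tx': np.float64(2.98), 'ty': np.float64(0.48), 'tz': np.float64(0.99), 'spin': np.float64(3.3)}
tub 2717 0.0352 ((532.2171020507812, 390.56378173828125), (32.01610565185547, 76.2493896484375), 27.607576370239258)
```

```bash
python3 -m creep '[{"grip":1,"tx":3.4,"ty":0.7,"tz":0,"spin":3.3},{"grip":1,"tx":0,"ty":0,"tz":3.5,"spin":0},{"grip":1,"tx":0,"ty":0,"tz":3.5,"spin":0},{"grip":1,"tx":0,"ty":0,"tz":3.5,"spin":0},{"grip":1,"tx":0,"ty":0,"tz":3,"spin":0},{"grip":1,"tx":0,"ty":0,"tz":0,"spin":0},{"grip":1,"tx":0,"ty":0,"tz":0,"spin":0}]' 20
python3 -c "
from tub import *
go(.522,.3885,.015,12)"
```

```text
clock: 35.67
tool_pos: [0.5217, 0.3881, 0.0751]
eef_rot: [0.63, 0.777, -0.003, -0.001]
contact_force: [-0.2, 0.3, 0.3]
opening: 0.999
finger_force: 0.0
yaw_y 11.9 tilt 0.41 q7 -0.2 {'tx': np.float64(0.05), 'ty': np.float64(0.08), 'tz': np.float64(6.01), 'spin': np.float64(-0.1)}
```

```bash
python3 -m creep '[{"grip":1,"tx":0,"ty":0,"tz":2.5,"spin":0},{"grip":1,"tx":0,"ty":0,"tz":2,"spin":0},{"grip":1,"tx":0,"ty":0,"tz":1,"spin":0},{"grip":1,"tx":0,"ty":0,"tz":0.4,"spin":0},{"grip":1,"tx":0,"ty":0,"tz":0,"spin":0}]' 15
python3 -m creep '[{"grip":-1,"tx":0,"ty":0,"tz":0,"spin":0},{"grip":-1,"tx":0,"ty":0,"tz":0,"spin":0},{"grip":-1,"tx":0,"ty":0,"tz":0,"spin":0},{"grip":-1,"tx":0,"ty":0,"tz":0,"spin":0},{"grip":-1,"tx":0,"ty":0,"tz":0,"spin":0},{"grip":-1,"tx":0,"ty":0,"tz":0,"spin":0},{"grip":-1,"tx":0,"ty":0,"tz":0,"spin":0},{"grip":-1,"tx":0,"ty":0,"tz":0,"spin":0}]' 20
python3 -m creep '[{"grip":-1,"tx":0,"ty":0,"tz":0,"spin":0},{"grip":-1,"tx":0,"ty":0,"tz":0,"spin":0},{"grip":-1,"tx":0,"ty":0,"tz":0,"spin":0},{"grip":-1,"tx":0,"ty":0,"tz":0,"spin":0},{"grip":-1,"tx":0,"ty":0,"tz":0,"spin":0}]' 30
```

```text
clock: 36.08
tool_pos: [0.5231, 0.3891, 0.0183]
eef_rot: [0.63, 0.776, -0.001, -0.001]
contact_force: [-0.5, 0.8, 0.3]
opening: 0.999
finger_force: 0.0
clock: 36.75
tool_pos: [0.5233, 0.3889, 0.0177]
eef_rot: [0.63, 0.776, -0.001, -0.0]
contact_force: [1.1, 0.1, 0.7]
opening: 0.42
finger_force: 0.6
clock: 37.17
tool_pos: [0.5231, 0.3889, 0.0177]
eef_rot: [0.63, 0.776, -0.001, -0.0]
contact_force: [2.5, -0.6, 1.4]
opening: 0.388
finger_force: 27.2
```

```bash
python3 -m creep '[{"grip":-1,"tx":0,"ty":0,"tz":0,"spin":0},{"grip":-1,"tx":0,"ty":0,"tz":0,"spin":0},{"grip":-1,"tx":0,"ty":0,"tz":0,"spin":0},{"grip":-1,"tx":0,"ty":0,"tz":-0.2,"spin":0},{"grip":-1,"tx":0,"ty":0,"tz":-0.3,"spin":0},{"grip":-1,"tx":0,"ty":0,"tz":0,"spin":0}]' 35
python3 -m creep '[{"grip":-1,"tx":0,"ty":0,"tz":-3,"spin":0},{"grip":-1,"tx":0,"ty":0,"tz":-4,"spin":0},{"grip":-1,"tx":0,"ty":0,"tz":-4,"spin":0},{"grip":-1,"tx":0,"ty":0,"tz":-4,"spin":0},{"grip":-1,"tx":0,"ty":0,"tz":-3,"spin":0},{"grip":-1,"tx":0,"ty":0,"tz":0,"spin":0}]'
cat > held.py <<'E'
from h import *
def held(dz=.02,t=.006,f=None):
    """top face of the thing in the grip, in tool axes (mm)"""
    s,p0,M=pose(); p,d,c=snap("wrist",f); P=cloud(c,d); T=(P-p0)@M
    m=(abs(T[...,2]+dz)<t)&(np.hypot(T[...,0],T[...,1])<.06)&(p.min(2)>80)
    n,l,st,ct=cv2.connectedComponentsWithStats(m.astype(np.uint8)); i=1+st[1:,4].argmax(); Q=T[l==i]
    print("held",len(Q),st[i],np.median(Q[:,2]).round(4),cv2.minAreaRect((Q[:,:2]*1000).astype(np.float32)),"x max",Q[:,0].max().round(4),np.linalg.lstsq(np.c_[Q[:,:2],np.ones(len(Q))],Q[:,2],rcond=None)[0].round(3))
E
python3 -c "
from held import *
held(f='w10'); go(.6487,-.1514,.2,23.2)"
```

```text
clock: 37.67
tool_pos: [0.5209, 0.3889, 0.022]
eef_rot: [0.63, 0.776, -0.003, -0.002]
contact_force: [-0.6, 0.6, -2.1]
opening: 0.384
finger_force: 31.9
clock: 38.17
tool_pos: [0.5259, 0.3911, 0.2091]
eef_rot: [0.63, 0.776, 0.004, 0.001]
contact_force: [1.1, 0.4, -1.5]
opening: 0.385
finger_force: 31.9
held 8819 [ 267  223   97  121 8819] -0.0176 ((12.261455535888672, -2.22686767578125), (32.355430603027344, 53.918094635009766), 80.2192611694336) x max 0.0413 [ 0.013  0.    -0.018]
yaw_y 11.9 tilt 0.16 q7 -0.25 {'tx': np.float64(-55.57), 'ty': np.float64(1.05), 'tz': np.float64(0.45), 'spin': np.float64(-11.3)}
```

```bash
python3 -m creep '[{"grip":-1,"tx":-1,"ty":0,"tz":0,"spin":0},{"grip":-1,"tx":-3,"ty":0,"tz":0,"spin":0},{"grip":-1,"tx":-3.5,"ty":0,"tz":0,"spin":0},{"grip":-1,"tx":-3.5,"ty":0,"tz":0,"spin":0},{"grip":-1,"tx":-2,"ty":-1,"tz":0,"spin":0},{"grip":-1,"tx":0,"ty":-2,"tz":0,"spin":0},{"grip":-1,"tx":0,"ty":0,"tz":0,"spin":0}]' 60
python3 -c "
from held import *
held(); go(.49,.26,.017,11.9)"
```

```text
clock: 38.8
tool_pos: [0.5151, 0.2511, 0.1998]
eef_rot: [0.632, 0.775, -0.007, -0.003]
contact_force: [-1.5, 1.3, -2.3]
opening: 0.376
finger_force: 55.0
held 8826 [ 267  224   96  120 8826] -0.0176 ((12.207942962646484, -2.128681182861328), (32.376243591308594, 54.07402038574219), 80.34925079345703) x max 0.0409 [ 0.014  0.001 -0.018]
yaw_y 11.8 tilt 0.66 q7 -0.06 {'tx': np.float64(1.24), 'ty': np.float64(-2.29), 'tz': np.float64(18.34), 'spin': np.float64(-0.1)}
```

```bash
python3 -m creep '[{"grip":-1,"tx":1.5,"ty":-3,"tz":1,"spin":0},{"grip":-1,"tx":0,"ty":-1,"tz":3.5,"spin":0},{"grip":-1,"tx":0,"ty":0,"tz":4,"spin":0},{"grip":-1,"tx":0,"ty":0,"tz":4,"spin":0},{"grip":-1,"tx":0,"ty":0,"tz":3,"spin":0},{"grip":-1,"tx":0,"ty":0,"tz":1.6,"spin":0},{"grip":-1,"tx":0,"ty":0,"tz":0,"spin":0},{"grip":-1,"tx":0,"ty":0,"tz":0,"spin":0}]' 25
python3 -c "
from held import *
go(.47,.27,.0185)"
```

```text
clock: 39.52
tool_pos: [0.4767, 0.2617, 0.0302]
eef_rot: [0.63, 0.776, -0.003, -0.001]
contact_force: [1.5, -0.1, -2.6]
opening: 0.365
finger_force: 24.6
yaw_y 11.9 tilt 0.38 q7 -0.01 {'tx': np.float64(0.95), 'ty': np.float64(-0.48), 'tz': np.float64(1.17)}
```

```bash
python3 -m creep '[{"grip":-1,"tx":0,"ty":0,"tz":0.6,"spin":0},{"grip":-1,"tx":0,"ty":0,"tz":0.4,"spin":0},{"grip":-1,"tx":0,"ty":0,"tz":0.2,"spin":0},{"grip":-1,"tx":0,"ty":0,"tz":0,"spin":0}]'
python3 -c "
from held import *
held(); go(.47,.27,.0185)"
```

```text
clock: 39.85
tool_pos: [0.4778, 0.2622, 0.0201]
eef_rot: [0.63, 0.776, -0.001, -0.001]
contact_force: [-0.1, -0.3, -2.1]
opening: 0.365
finger_force: 24.6
held 8908 [ 278  227   82  117 8908] -0.0178 ((13.971855163574219, -0.6257381439208984), (32.59124755859375, 51.75291061401367), 88.04149627685547) x max 0.0401 [ 0.015  0.004 -0.018]
yaw_y 11.9 tilt 0.15 q7 -0.01 {'tx': np.float64(0.93), 'ty': np.float64(-0.6), 'tz': np.float64(0.17)}
```

```bash
python3 -m creep '[{"grip":-1,"tx":0,"ty":0,"tz":-1,"spin":0},{"grip":-1,"tx":0,"ty":0,"tz":-3,"spin":0},{"grip":-1,"tx":0,"ty":0,"tz":-4,"spin":0},{"grip":-1,"tx":0,"ty":0,"tz":-4,"spin":0},{"grip":-1,"tx":0,"ty":0,"tz":-4,"spin":0},{"grip":-1,"tx":0,"ty":0,"tz":-2,"spin":-3},{"grip":-1,"tx":0,"ty":0,"tz":0,"spin":-4},{"grip":-1,"tx":0,"ty":0,"tz":0,"spin":-2.8}]' 35
python3 -c "
from held import *
go(.6485,-.1533,.19,21.7)"
```

```text
clock: 40.57
tool_pos: [0.4789, 0.2626, 0.2029]
eef_rot: [0.56, 0.828, 0.001, 0.0]
contact_force: [-0.7, 0.1, -3.0]
opening: 0.361
finger_force: 34.5
yaw_y 21.8 tilt 0.1 q7 0.04 {'tx': np.float64(-44.92), 'ty': np.float64(0.28), 'tz': np.float64(1.26), 'spin': np.float64(0.1)}
```

```bash
python3 -m creep '[{"grip":-1,"tx":-2,"ty":0,"tz":0,"spin":0},{"grip":-1,"tx":-3.8,"ty":0,"tz":0,"spin":0},{"grip":-1,"tx":-3.8,"ty":0,"tz":0,"spin":0},{"grip":-1,"tx":-3.8,"ty":0,"tz":0,"spin":0},{"grip":-1,"tx":-3.8,"ty":0,"tz":0,"spin":0},{"grip":-1,"tx":-3.8,"ty":0,"tz":0,"spin":0},{"grip":-1,"tx":-3.8,"ty":0,"tz":0,"spin":0},{"grip":-1,"tx":-3.8,"ty":0,"tz":0,"spin":0}]' |grep pos
python3 -m creep '[{"grip":-1,"tx":-3.8,"ty":0,"tz":0,"spin":0},{"grip":-1,"tx":-3.8,"ty":0,"tz":0,"spin":0},{"grip":-1,"tx":-3.8,"ty":0,"tz":0,"spin":0},{"grip":-1,"tx":-3.8,"ty":0,"tz":0,"spin":0},{"grip":-1,"tx":-1,"ty":0.3,"tz":0,"spin":0},{"grip":-1,"tx":0,"ty":0,"tz":0,"spin":0},{"grip":-1,"tx":0,"ty":0,"tz":0,"spin":0},{"grip":-1,"tx":0,"ty":0,"tz":0,"spin":0}]'
python3 -c "
from held import *
held();go(.6485,-.1533,.19,21.7)"
```

```text
tool_pos: [0.5836, -0.0056, 0.201]
clock: 41.9
tool_pos: [0.6455, -0.1508, 0.2001]
eef_rot: [0.561, 0.828, -0.001, -0.002]
contact_force: [0.1, -0.2, -2.9]
opening: 0.358
finger_force: 34.5
held 8892 [ 278  226   83  118 8892] -0.0177 ((13.095396041870117, -0.5680503845214844), (32.23978805541992, 53.2948112487793), 87.13941192626953) x max 0.0402 [ 0.015  0.005 -0.018]
yaw_y 21.8 tilt 0.22 q7 0.68 {'tx': np.float64(-0.37), 'ty': np.float64(0.16), 'tz': np.float64(1.01), 'spin': np.float64(0.1)}
```

```bash
python3 -m creep '[{"grip":-1,"tx":-0.35,"ty":0.15,"tz":2,"spin":1},{"grip":-1,"tx":0,"ty":0,"tz":3,"spin":0},{"grip":-1,"tx":0,"ty":0,"tz":3,"spin":0},{"grip":-1,"tx":0,"ty":0,"tz":3,"spin":0},{"grip":-1,"tx":0,"ty":0,"tz":2,"spin":0},{"grip":-1,"tx":0,"ty":0,"tz":0.4,"spin":0},{"grip":-1,"tx":0,"ty":0,"tz":0,"spin":0},{"grip":-1,"tx":0,"ty":0,"tz":0,"spin":0}]'
python3 -c "
from held import *
go(.6485,-.1533,.0525,20.8)"
```

```text
clock: 42.62
tool_pos: [0.6493, -0.1552, 0.0671]
eef_rot: [0.568, 0.823, -0.001, -0.0]
contact_force: [-0.6, -0.9, -1.4]
opening: 0.365
finger_force: 34.5
yaw_y 20.7 tilt 0.12 q7 0.69 {'tx': np.float64(0.21), 'ty': np.float64(-0.0), 'tz': np.float64(1.46), 'spin': np.float64(-0.1)}
```

```bash
python3 -m creep '[{"grip":-1,"tx":0.2,"ty":0,"tz":0.4,"spin":0},{"grip":-1,"tx":0,"ty":0,"tz":0.4,"spin":0},{"grip":-1,"tx":0,"ty":0,"tz":0.3,"spin":0},{"grip":-1,"tx":0,"ty":0,"tz":0.3,"spin":0},{"grip":-1,"tx":0,"ty":0,"tz":0.1,"spin":0},{"grip":-1,"tx":0,"ty":0,"tz":0,"spin":0},{"grip":-1,"tx":0,"ty":0,"tz":0,"spin":0}]'
python3 -c "
from held import *
go(.6485,-.1533,.0525,20.8);held()"
```

```text
clock: 43.2
tool_pos: [0.6481, -0.1541, 0.0516]
eef_rot: [0.569, 0.822, -0.001, -0.0]
contact_force: [-0.5, 0.4, 3.7]
opening: 0.361
finger_force: 34.5
yaw_y 20.6 tilt 0.13 q7 0.69 {'tx': np.float64(0.06), 'ty': np.float64(0.06), 'tz': np.float64(-0.09), 'spin': np.float64(-0.2)}
held 8914 [ 278  226   82  118 8914] -0.0178 ((13.765766143798828, -0.5959186553955078), (32.367122650146484, 52.17040252685547), 87.83993530273438) x max 0.0402 [ 0.014  0.005 -0.018]
```

```bash
python3 -m creep '[{"grip":-0.05,"tx":0,"ty":0,"tz":0,"spin":0},{"grip":-0.05,"tx":0,"ty":0,"tz":0,"spin":0},{"grip":-0.05,"tx":0,"ty":0,"tz":0,"spin":0},{"grip":-0.05,"tx":0,"ty":0,"tz":-2,"spin":0},{"grip":-0.05,"tx":0,"ty":0,"tz":-4,"spin":0},{"grip":-0.05,"tx":0,"ty":0,"tz":-4,"spin":0},{"grip":-0.05,"tx":0,"ty":0,"tz":-4,"spin":0},{"grip":-0.05,"tx":0,"ty":0,"tz":-2,"spin":0}]'
python3 - <<'E'
from h import *
p,d,c=snap("wrist","w11"); P=cloud(c,d)
m=(abs(P[...,2]-.07)<.006)&(np.hypot(P[...,0]-.6477,P[...,1]+.1514)<.06)
n,l,st,ct=cv2.connectedComponentsWithStats(m.astype(np.uint8)); i=1+st[1:,4].argmax(); Q=P[l==i]
print("tub",len(Q),np.median(Q[:,2]),cv2.minAreaRect((Q[:,:2]*1000).astype(np.float32)),np.linalg.lstsq(np.c_[Q[:,:2]-Q[:,:2].mean(0),np.ones(len(Q))],Q[:,2],rcond=None)[0].round(3))
p,d,c=snap("top","t4"); hsv=cv2.cvtColor(p,cv2.COLOR_RGB2HSV); light=(hsv[...,1]<60)&(hsv[...,2]>110); P=cloud(c,d)
for n,b in(("tubB",(105,280,200,345)),): print(n,rect(c,light&(P[...,2]>.015),.036,b))
go(.42,.30,.21,30); print(r.get_state()["q"].round(2))
E
```

```text
clock: 43.92
tool_pos: [0.6502, -0.155, 0.216]
eef_rot: [0.569, 0.822, -0.0, 0.003]
contact_force: [0.9, -0.9, 1.1]
opening: 0.47
finger_force: 0.0
tub 2976 0.06923889164440655 ((647.0663452148438, -152.8355712890625), (32.01259231567383, 76.07842254638672), 23.120899200439453) [ 0.001 -0.003  0.069]
tubB (array([0.39825369, 0.383319  ]), -27.078144073486328, (76.72501373291016, 33.927650451660156))
yaw_y 20.6 tilt 0.41 q7 0.66 {'tx': np.float64(50.73), 'ty': np.float64(-5.59), 'tz': np.float64(0.25), 'spin': np.float64(-9.4)}
[ 0.07  0.78  0.19  1.46 -0.16  0.91  0.66]
```

```bash
python3 -m creep '[{"grip":1,"tx":2,"ty":-0.4,"tz":0,"spin":0},{"grip":1,"tx":3.9,"ty":-0.4,"tz":0,"spin":0},{"grip":1,"tx":3.9,"ty":-0.4,"tz":0,"spin":0},{"grip":1,"tx":3.9,"ty":-0.4,"tz":0,"spin":0},{"grip":1,"tx":3.9,"ty":-0.4,"tz":0,"spin":0},{"grip":1,"tx":3.9,"ty":-0.4,"tz":0,"spin":0},{"grip":1,"tx":3.9,"ty":-0.4,"tz":0,"spin":0},{"grip":1,"tx":3.9,"ty":-0.4,"tz":0,"spin":0}]' | grep pos
python3 -m creep '[{"grip":1,"tx":3.9,"ty":-0.4,"tz":0,"spin":0},{"grip":1,"tx":3.9,"ty":-0.4,"tz":0,"spin":0},{"grip":1,"tx":3.9,"ty":-0.4,"tz":0,"spin":0},{"grip":1,"tx":3.9,"ty":-0.4,"tz":0,"spin":0},{"grip":1,"tx":3.9,"ty":-0.4,"tz":0,"spin":-3},{"grip":1,"tx":3,"ty":-0.4,"tz":0,"spin":-3},{"grip":1,"tx":0,"ty":0,"tz":0,"spin":-3.4},{"grip":1,"tx":0,"ty":0,"tz":0,"spin":0}]' | grep pos
python3 -c "
from tub import *
go(.398,.374,.2,30); tub((.398,.383));print(r.get_state()['q'].round(2))"
```

```text
tool_pos: [0.5131, 0.1102, 0.2098]
tool_pos: [0.4097, 0.312, 0.2096]
yaw_y 30.4 tilt 0.32 q7 0.01 {'tx': np.float64(5.94), 'ty': np.float64(2.14), 'tz': np.float64(0.95), 'spin': np.float64(0.4)}
tub 3004 0.0352 ((398.6415710449219, 387.48052978515625), (31.9920711517334, 76.16027069091797), 63.8006706237793)
[-0.87  0.6   0.22  1.93 -0.21  0.63  0.  ]
```

```bash
python3 -m creep '[{"grip":1,"tx":3,"ty":1,"tz":1,"spin":0.4},{"grip":1,"tx":3.2,"ty":1.4,"tz":1,"spin":0},{"grip":1,"tx":0,"ty":0,"tz":3.5,"spin":0},{"grip":1,"tx":0,"ty":0,"tz":3.5,"spin":0},{"grip":1,"tx":0,"ty":0,"tz":3.5,"spin":0},{"grip":1,"tx":0,"ty":0,"tz":2,"spin":0},{"grip":1,"tx":0,"ty":0,"tz":0,"spin":0},{"grip":1,"tx":0,"ty":0,"tz":0,"spin":0}]' 20
python3 -c "
from tub import *
go(.399,.378,.017,30);print(r.get_state()['q'].round(2))"
```

```text
clock: 46.07
tool_pos: [0.4019, 0.3736, 0.065]
eef_rot: [0.504, 0.864, -0.003, -0.001]
contact_force: [-0.2, 0.5, 0.2]
opening: 1.0
finger_force: 0.0
yaw_y 29.4 tilt 0.34 q7 -0.04 {'tx': np.float64(0.53), 'ty': np.float64(-0.01), 'tz': np.float64(4.8), 'spin': np.float64(-0.6)}
[-0.91  0.87  0.13  1.92 -0.29  0.37 -0.04]
```

```bash
python3 -m creep '[{"grip":1,"tx":0.4,"ty":0,"tz":2,"spin":0},{"grip":1,"tx":0,"ty":0,"tz":1.5,"spin":0},{"grip":1,"tx":0,"ty":0,"tz":0.8,"spin":0},{"grip":1,"tx":0,"ty":0,"tz":0.4,"spin":0},{"grip":-1,"tx":0,"ty":0,"tz":0,"spin":0},{"grip":-1,"tx":0,"ty":0,"tz":0,"spin":0},{"grip":-1,"tx":0,"ty":0,"tz":0,"spin":0},{"grip":-1,"tx":0,"ty":0,"tz":0,"spin":0}]' 15
python3 -m creep '[{"grip":-1,"tx":0,"ty":0,"tz":0,"spin":0},{"grip":-1,"tx":0,"ty":0,"tz":0,"spin":0},{"grip":-1,"tx":0,"ty":0,"tz":0,"spin":0},{"grip":-1,"tx":0,"ty":0,"tz":0,"spin":0},{"grip":-1,"tx":0,"ty":0,"tz":0,"spin":0},{"grip":-1,"tx":0,"ty":0,"tz":0,"spin":0},{"grip":-1,"tx":0,"ty":0,"tz":0,"spin":0},{"grip":-1,"tx":0,"ty":0,"tz":0,"spin":0}]' 20
python3 -c "
from held import *
held();go(.45,.30,.03)"
```

```text
clock: 46.73
tool_pos: [0.4, 0.3796, 0.0197]
eef_rot: [0.503, 0.864, -0.0, -0.0]
contact_force: [0.4, -0.2, 0.1]
opening: 0.723
finger_force: 0.3
clock: 47.4
tool_pos: [0.3988, 0.379, 0.0188]
eef_rot: [0.503, 0.864, -0.002, -0.001]
contact_force: [-0.3, 0.9, 2.2]
opening: 0.397
finger_force: 18.0
held 9901 [ 261  209  104  135 9901] -0.0165 ((14.034961700439453, -3.086099624633789), (32.3348388671875, 61.77664566040039), 78.31818389892578) x max 0.047 [ 0.01  -0.003 -0.017]
yaw_y 29.7 tilt 0.23 q7 -0.04 {'tx': np.float64(-9.4), 'ty': np.float64(0.53), 'tz': np.float64(-1.12)}
```

```bash
python3 -m creep '[{"grip":-1,"tx":0,"ty":0,"tz":-0.5,"spin":0},{"grip":-1,"tx":-1,"ty":0,"tz":-1,"spin":0},{"grip":-1,"tx":-3,"ty":0,"tz":0,"spin":0},{"grip":-1,"tx":-3,"ty":0,"tz":0,"spin":0},{"grip":-1,"tx":-2,"ty":0,"tz":0,"spin":0},{"grip":-1,"tx":0,"ty":0,"tz":0.9,"spin":0},{"grip":-1,"tx":0,"ty":0,"tz":0.5,"spin":0},{"grip":-1,"tx":0,"ty":0,"tz":0.1,"spin":0}]' 30
python3 -m creep '[{"grip":-1,"tx":0,"ty":0,"tz":0,"spin":0},{"grip":-1,"tx":0,"ty":0,"tz":0,"spin":0}]'
python3 -c "
from held import *
held();go(.45,.30,.0188)"
```

```text
clock: 48.12
tool_pos: [0.4437, 0.3003, 0.0187]
eef_rot: [0.503, 0.864, -0.002, -0.001]
contact_force: [0.9, -4.7, 9.1]
opening: 0.387
finger_force: 27.9
clock: 48.28
tool_pos: [0.443, 0.3022, 0.0189]
eef_rot: [0.502, 0.865, -0.001, -0.001]
contact_force: [0.2, 0.8, -1.2]
opening: 0.385
finger_force: 27.6
held 9925 [ 264  210  100  134 9925] -0.0165 ((14.984722137451172, -2.8668880462646484), (32.36479949951172, 60.3132209777832), 80.07958221435547) x max 0.0468 [ 0.013 -0.001 -0.017]
yaw_y 29.8 tilt 0.2 q7 0.07 {'tx': np.float64(-0.54), 'ty': np.float64(0.5), 'tz': np.float64(0.0)}
```

Setting it down: open a little, square up to the tub (spin −10°, shift 0.8 cm), regrip.

```bash
python3 -m creep '[{"grip":0.3,"tx":0,"ty":0,"tz":0,"spin":0},{"grip":0.3,"tx":0,"ty":0,"tz":0,"spin":0},{"grip":0.3,"tx":0,"ty":0,"tz":0,"spin":0},{"grip":0.3,"tx":0.8,"ty":-0.1,"tz":0,"spin":-5},{"grip":0.3,"tx":0,"ty":0,"tz":0,"spin":-5},{"grip":-1,"tx":0,"ty":0,"tz":0,"spin":0},{"grip":-1,"tx":0,"ty":0,"tz":0,"spin":0},{"grip":-1,"tx":0,"ty":0,"tz":0,"spin":0}]' 30
python3 -m creep '[{"grip":-1,"tx":0,"ty":0,"tz":0,"spin":0},{"grip":-1,"tx":0,"ty":0,"tz":0,"spin":0},{"grip":-1,"tx":0,"ty":0,"tz":0,"spin":0},{"grip":-1,"tx":0,"ty":0,"tz":0,"spin":0},{"grip":-1,"tx":0,"ty":0,"tz":0,"spin":0},{"grip":-1,"tx":0,"ty":0,"tz":0,"spin":0},{"grip":-1,"tx":0,"ty":0,"tz":0,"spin":0}]' 35
python3 -m creep '[{"grip":-1,"tx":0,"ty":0,"tz":-1,"spin":0},{"grip":-1,"tx":0,"ty":0,"tz":-3,"spin":0},{"grip":-1,"tx":0,"ty":0,"tz":-4,"spin":0},{"grip":-1,"tx":0,"ty":0,"tz":-4,"spin":0},{"grip":-1,"tx":0,"ty":0,"tz":-4,"spin":0},{"grip":-1,"tx":0,"ty":0,"tz":-2,"spin":5},{"grip":-1,"tx":0,"ty":0,"tz":0,"spin":5},{"grip":-1,"tx":0,"ty":0,"tz":0,"spin":5}]'
python3 -c "
from held import *
held();go(.5447,-.1956,.19,22)"
```

```text
clock: 49.0
tool_pos: [0.4391, 0.3073, 0.0189]
eef_rot: [0.427, 0.904, -0.001, -0.001]
contact_force: [0.1, 0.1, 0.7]
opening: 0.446
finger_force: 0.0
clock: 49.58
tool_pos: [0.439, 0.3072, 0.0188]
eef_rot: [0.426, 0.905, -0.001, -0.001]
contact_force: [-0.4, -0.2, 1.2]
opening: 0.362
finger_force: 35.0
clock: 50.25
tool_pos: [0.4396, 0.3084, 0.2012]
eef_rot: [0.542, 0.841, 0.0, -0.001]
contact_force: [0.0, -0.3, -2.1]
opening: 0.357
finger_force: 35.0
held 8643 [ 281  229   80  115 8643] -0.0165 ((13.178449630737305, -0.21608543395996094), (31.919931411743164, 51.96924591064453), 89.31502532958984) x max 0.0391 [ 0.012 -0.001 -0.017]
yaw_y 24.2 tilt 0.13 q7 -0.06 {'tx': np.float64(-50.28), 'ty': np.float64(-11.03), 'tz': np.float64(0.99), 'spin': np.float64(2.2)}
```

```bash
python3 -m creep '[{"grip":-1,"tx":-2,"ty":-0.5,"tz":0,"spin":1},{"grip":-1,"tx":-3.8,"ty":-0.85,"tz":0,"spin":0.6},{"grip":-1,"tx":-3.8,"ty":-0.85,"tz":0,"spin":0},{"grip":-1,"tx":-3.8,"ty":-0.85,"tz":0,"spin":0},{"grip":-1,"tx":-3.8,"ty":-0.85,"tz":0,"spin":0},{"grip":-1,"tx":-3.8,"ty":-0.85,"tz":0,"spin":0},{"grip":-1,"tx":-3.8,"ty":-0.85,"tz":0,"spin":0},{"grip":-1,"tx":-3.8,"ty":-0.85,"tz":0,"spin":0}]' |grep pos
python3 -m creep '[{"grip":-1,"tx":-3.8,"ty":-0.85,"tz":0,"spin":0},{"grip":-1,"tx":-3.8,"ty":-0.85,"tz":0,"spin":0},{"grip":-1,"tx":-3.8,"ty":-0.85,"tz":0,"spin":0},{"grip":-1,"tx":-3.8,"ty":-0.85,"tz":0,"spin":0},{"grip":-1,"tx":-3.5,"ty":-0.6,"tz":0,"spin":0},{"grip":-1,"tx":-2,"ty":-0.3,"tz":0,"spin":0},{"grip":-1,"tx":0,"ty":0,"tz":0,"spin":0},{"grip":-1,"tx":0,"ty":0,"tz":0,"spin":0}]'
python3 -c "
from held import *
held();go(.5445,-.197,.19,22.6)"
```

```text
tool_pos: [0.4924, 0.0179, 0.1992]
clock: 51.63
tool_pos: [0.5337, -0.189, 0.199]
eef_rot: [0.552, 0.834, -0.002, -0.001]
contact_force: [-0.1, 0.6, -2.6]
opening: 0.359
finger_force: 35.0
held 8671 [ 282  229   79  115 8671] -0.0165 ((13.18569564819336, -0.23706436157226562), (31.979141235351562, 52.036590576171875), 89.56330871582031) x max 0.0392 [ 0.012  0.002 -0.017]
yaw_y 23.1 tilt 0.25 q7 0.76 {'tx': np.float64(-1.34), 'ty': np.float64(0.6), 'tz': np.float64(0.89), 'spin': np.float64(0.5)}
```

```bash
python3 -m creep '[{"grip":-1,"tx":-1.2,"ty":0.6,"tz":2,"spin":0.3},{"grip":-1,"tx":-0.1,"ty":0,"tz":3,"spin":0},{"grip":-1,"tx":0,"ty":0,"tz":3,"spin":0},{"grip":-1,"tx":0,"ty":0,"tz":3,"spin":0},{"grip":-1,"tx":0,"ty":0,"tz":2,"spin":0},{"grip":-1,"tx":0,"ty":0,"tz":0.2,"spin":0},{"grip":-1,"tx":0,"ty":0,"tz":0,"spin":0},{"grip":-1,"tx":0,"ty":0,"tz":0,"spin":0}]'
python3 -c "
from held import *
go(.5445,-.197,.0535,22.6)"
```

```text
clock: 52.35
tool_pos: [0.5454, -0.1967, 0.0683]
eef_rot: [0.553, 0.833, -0.001, -0.0]
contact_force: [0.8, 0.4, -2.1]
opening: 0.361
finger_force: 35.0
yaw_y 22.8 tilt 0.12 q7 0.78 {'tx': np.float64(0.01), 'ty': np.float64(-0.09), 'tz': np.float64(1.48), 'spin': np.float64(0.2)}
```

```bash
python3 -m creep '[{"grip":-1,"tx":0,"ty":-0.05,"tz":0.4,"spin":0},{"grip":-1,"tx":0,"ty":0,"tz":0.4,"spin":0},{"grip":-1,"tx":0,"ty":0,"tz":0.3,"spin":0},{"grip":-1,"tx":0,"ty":0,"tz":0.3,"spin":0},{"grip":-1,"tx":0,"ty":0,"tz":0.1,"spin":0},{"grip":-1,"tx":0,"ty":0,"tz":0,"spin":0},{"grip":-1,"tx":0,"ty":0,"tz":0,"spin":0}]'
```

```text
clock: 52.93
tool_pos: [0.5448, -0.1978, 0.0528]
eef_rot: [0.554, 0.833, -0.001, -0.0]
contact_force: [0.4, 0.3, 3.4]
opening: 0.362
finger_force: 35.0
```

```bash
python3 -m creep '[{"grip":-0.05,"tx":0,"ty":0,"tz":0,"spin":0},{"grip":-0.05,"tx":0,"ty":0,"tz":0,"spin":0},{"grip":-0.05,"tx":0,"ty":0,"tz":0,"spin":0},{"grip":-0.05,"tx":0,"ty":0,"tz":-2,"spin":0},{"grip":-0.05,"tx":0,"ty":0,"tz":-4,"spin":0},{"grip":-0.05,"tx":0,"ty":0,"tz":-4,"spin":0},{"grip":-0.05,"tx":0,"ty":0,"tz":-4,"spin":0},{"grip":-0.05,"tx":0,"ty":0,"tz":-4,"spin":0}]' | grep pos
python3 -m creep '[{"grip":0,"tx":0,"ty":0,"tz":-3,"spin":0},{"grip":0,"tx":0,"ty":0,"tz":0,"spin":0},{"grip":0,"tx":0,"ty":0,"tz":0,"spin":0}]' | grep pos
python3 - <<'E'
from h import *
p,d,c=snap("wrist","w12"); P=cloud(c,d); print(pose()[1])
for nm,xy,z in(("c",(.5441,-.1961),.07),("a",(.647,-.152),.07),("plate",(.5669,-.108),.054)):
    m=(abs(P[...,2]-z)<.006)&(np.hypot(P[...,0]-xy[0],P[...,1]-xy[1])<.066)
    n,l,st,ct=cv2.connectedComponentsWithStats(m.astype(np.uint8)); i=1+st[1:,4].argmax(); Q=P[l==i]
    print(nm,len(Q),np.median(Q[:,2]).round(4),cv2.minAreaRect((Q[:,:2]*1000).astype(np.float32)),np.linalg.lstsq(np.c_[Q[:,:2]-Q[:,:2].mean(0),np.ones(len(Q))],Q[:,2],rcond=None)[0].round(3))
q,_,_=snap("side","s4"); t,_,_=snap("top","t5")
cv2.imwrite("pics/m1.png",np.hstack([cv2.resize(t[:,:,::-1],(400,300)),cv2.resize(q[:,:,::-1],(400,300))]))
m1=cv2.imread("pics/m1.png"); cv2.imwrite("pics/m1.png",np.vstack([m1,cv2.copyMakeBorder(cv2.resize(p[:,:,::-1],(400,300)),0,0,0,400,cv2.BORDER_CONSTANT)]))
E
```

```text
tool_pos: [0.5439, -0.1977, 0.2339]
tool_pos: [0.5455, -0.198, 0.2639]
[ 0.54438209 -0.19754671  0.26218477]
c 2249 0.0692 ((543.6697387695312, -196.9812774658203), (31.640460968017578, 75.61592102050781), 23.30730438232422) [ 0.001 -0.002  0.069]
a 2312 0.0692 ((646.6493530273438, -152.71124267578125), (32.513729095458984, 75.35519409179688), 22.86594009399414) [0.021 0.006 0.069]
plate 4056 0.053 ((566.818603515625, -107.75457763671875), (119.35834503173828, 41.933067321777344), 22.775074005126953) [-0.003  0.003  0.053]
```

View pics/m1.png

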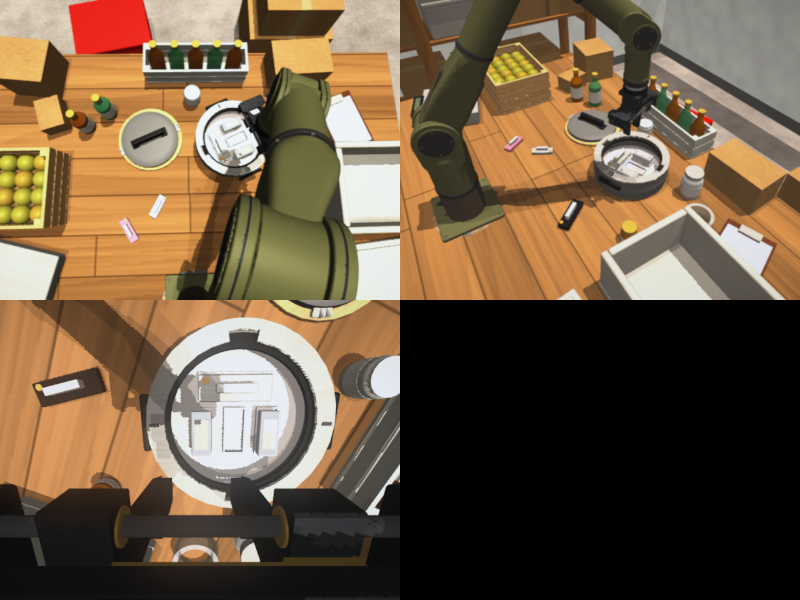

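Both tubs (tops at 69 mm, yaw 23°) and the plate (top 53 mm) are seated flat. The middle bay, at about (233,428) in the montage, stays empty, and no third tub is in any view. The lid lies on the board at (150,138). Next I'll fetch it.

```bash
python3 -m creep '[{"grip":1,"tx":2,"ty":1,"tz":0.3,"spin":0},{"grip":1,"tx":3.5,"ty":2,"tz":0.5,"spin":0},{"grip":1,"tx":3.5,"ty":2,"tz":0.5,"spin":0},{"grip":1,"tx":3.5,"ty":2,"tz":0.5,"spin":0},{"grip":1,"tx":3.5,"ty":2.2,"tz":0.5,"spin":0},{"grip":1,"tx":3.5,"ty":2.2,"tz":0.5,"spin":0},{"grip":1,"tx":3.5,"ty":2.2,"tz":0.5,"spin":0},{"grip":1,"tx":3.5,"ty":2.2,"tz":0.5,"spin":0}]' 45 | grep pos
python3 -m creep '[{"grip":1,"tx":2,"ty":2,"tz":0.5,"spin":0},{"grip":1,"tx":0,"ty":0,"tz":0,"spin":0},{"grip":1,"tx":0,"ty":0,"tz":0,"spin":0},{"grip":1,"tx":0,"ty":0,"tz":0,"spin":0}]' | grep pos
python3 - <<'E'
from h import *
p,d,c=snap("wrist"); P=cloud(c,d); m=(P[...,2]>.055)&(P[...,2]<.073)&(p.max(2)<80)&(np.hypot(P[...,0]-.605,P[...,1]-.163)<.09)
n,l,st,ct=cv2.connectedComponentsWithStats(m.astype(np.uint8)); i=1+st[1:,4].argmax(); Q=P[l==i]
R_=cv2.minAreaRect((Q[:,:2]*1000).astype(np.float32)); print(R_,np.median(Q[:,2])); x,y=R_[0]
t=R_[2] if R_[1][0]<R_[1][1] else R_[2]-90
go(x/1000,y/1000,.04,t)
E
```

```text
tool_pos: [0.5868, 0.1096, 0.2215]
tool_pos: [0.5977, 0.1324, 0.2172]
((604.7671508789062, 163.35853576660156), (19.95100212097168, 116.93669891357422), 23.69415855407715) 0.06468965007021077
yaw_y 22.6 tilt 0.35 q7 0.23 {'tx': np.float64(2.7), 'ty': np.float64(1.95), 'tz': np.float64(17.76), 'spin': np.float64(-1.1)}
```

```bash
python3 -m creep '[{"grip":1,"tx":2.55,"ty":1.97,"tz":1,"spin":-1},{"grip":1,"tx":0,"ty":0,"tz":3.5,"spin":0},{"grip":1,"tx":0,"ty":0,"tz":3.5,"spin":0},{"grip":1,"tx":0,"ty":0,"tz":3.5,"spin":0},{"grip":1,"tx":0,"ty":0,"tz":3,"spin":0},{"grip":1,"tx":0,"ty":0,"tz":1.8,"spin":0},{"grip":1,"tx":0,"ty":0,"tz":0.8,"spin":0},{"grip":1,"tx":0,"ty":0,"tz":0,"spin":0}]' 45
python3 -c "
from h import *
go(.6055,.1622,.0388,23.7)"
```

```text
clock: 55.72
tool_pos: [0.6052, 0.1626, 0.0459]
eef_rot: [0.548, 0.837, -0.003, -0.002]
contact_force: [-0.0, -0.7, -0.6]
opening: 1.004
finger_force: 0.0
yaw_y 23.6 tilt 0.42 q7 0.23 {'tx': np.float64(-0.05), 'ty': np.float64(0.01), 'tz': np.float64(0.71), 'spin': np.float64(-0.1)}
```

```bash
python3 -m creep '[{"grip":1,"tx":0,"ty":0,"tz":0.4,"spin":0},{"grip":1,"tx":0,"ty":0,"tz":0.3,"spin":0},{"grip":-1,"tx":0,"ty":0,"tz":0,"spin":0},{"grip":-1,"tx":0,"ty":0,"tz":0,"spin":0},{"grip":-1,"tx":0,"ty":0,"tz":0,"spin":0},{"grip":-1,"tx":0,"ty":0,"tz":0,"spin":0},{"grip":-1,"tx":0,"ty":0,"tz":0,"spin":0},{"grip":-1,"tx":0,"ty":0,"tz":0,"spin":0}]' 45 | grep pos
python3 -m creep '[{"grip":-1,"tx":0,"ty":0,"tz":0,"spin":0},{"grip":-1,"tx":0,"ty":0,"tz":0,"spin":0},{"grip":-1,"tx":0,"ty":0,"tz":0,"spin":0},{"grip":-1,"tx":0,"ty":0,"tz":0,"spin":0},{"grip":-1,"tx":0,"ty":0,"tz":0,"spin":0},{"grip":-1,"tx":0,"ty":0,"tz":0,"spin":0},{"grip":-1,"tx":0,"ty":0,"tz":0,"spin":0}]' 50
python3 -m creep '[{"grip":-1,"tx":0,"ty":0,"tz":-0.5,"spin":0},{"grip":-1,"tx":0,"ty":0,"tz":-2,"spin":0},{"grip":-1,"tx":0,"ty":0,"tz":-4,"spin":0},{"grip":-1,"tx":0,"ty":0,"tz":-4,"spin":0},{"grip":-1,"tx":0,"ty":0,"tz":-4,"spin":0},{"grip":-1,"tx":0,"ty":0,"tz":-4,"spin":0},{"grip":-1,"tx":0,"ty":0,"tz":0,"spin":0},{"grip":-1,"tx":0,"ty":0,"tz":0,"spin":0}]'
python3 -c "
from h import *
go(.5895,-.1565,.2,23.3); print(r.get_state()['q'].round(2))"
```

```text
tool_pos: [0.6065, 0.1649, 0.0407]
clock: 56.97
tool_pos: [0.6056, 0.1645, 0.0404]
eef_rot: [0.547, 0.837, -0.002, -0.001]
contact_force: [-2.8, -1.4, 1.4]
opening: 0.222
finger_force: 50.0
clock: 57.63
tool_pos: [0.6084, 0.1657, 0.2277]
eef_rot: [0.546, 0.838, 0.001, 0.001]
contact_force: [-1.6, 0.2, -7.3]
opening: 0.225
finger_force: 50.0
yaw_y 23.8 tilt 0.13 q7 0.2 {'tx': np.float64(-28.72), 'ty': np.float64(-14.71), 'tz': np.float64(2.76), 'spin': np.float64(0.5)}
[-0.43  0.71  0.16  1.57 -0.14  0.87  0.2 ]
```

```bash
python3 -m creep '[{"grip":-1,"tx":-2,"ty":-1,"tz":0,"spin":0.4},{"grip":-1,"tx":-3.4,"ty":-1.75,"tz":0,"spin":0},{"grip":-1,"tx":-3.4,"ty":-1.75,"tz":0,"spin":0},{"grip":-1,"tx":-3.4,"ty":-1.75,"tz":0,"spin":0},{"grip":-1,"tx":-3.4,"ty":-1.75,"tz":0,"spin":0},{"grip":-1,"tx":-3.4,"ty":-1.75,"tz":0,"spin":0},{"grip":-1,"tx":-3.4,"ty":-1.75,"tz":0,"spin":0},{"grip":-1,"tx":-3.4,"ty":-1.75,"tz":0,"spin":0}]' | grep pos
python3 -m creep '[{"grip":-1,"tx":-2.3,"ty":-1.3,"tz":0,"spin":0},{"grip":-1,"tx":-0.5,"ty":0,"tz":0,"spin":0},{"grip":-1,"tx":0,"ty":0,"tz":0,"spin":0},{"grip":-1,"tx":0,"ty":0,"tz":0,"spin":0},{"grip":-1,"tx":0,"ty":0,"tz":0,"spin":0},{"grip":-1,"tx":0,"ty":0,"tz":0,"spin":0}]'
python3 - <<'E'
from h import *
go(.5892,-.1552,.15,23.3)
s,p0,M=pose(); p,d,c=snap("wrist","w13"); P=cloud(c,d)
g=cv2.cvtColor(p,cv2.COLOR_RGB2GRAY)
# held lid: tilt of disc top and its rim centre
T=(P-p0)@M; m=(abs(T[...,2]+.004)<.02)&(np.hypot(T[...,0],T[...,1])<.125)&(g>90); Q=P[m]
print(len(Q),np.linalg.lstsq(np.c_[Q[:,:2]-Q[:,:2].mean(0),np.ones(len(Q))],Q[:,2],rcond=None)[0].round(4))
E
```

```text
tool_pos: [0.5854, -0.1254, 0.2231]
clock: 58.8
tool_pos: [0.5868, -0.1524, 0.2252]
eef_rot: [0.548, 0.836, -0.001, -0.002]
contact_force: [0.1, 0.5, -5.0]
opening: 0.222
finger_force: 50.0
yaw_y 23.5 tilt 0.25 q7 0.68 {'tx': np.float64(-0.37), 'ty': np.float64(0.14), 'tz': np.float64(7.51), 'spin': np.float64(0.2)}
43830 [ 0.0028 -0.0134  0.216 ]
```

View pics/w13.png

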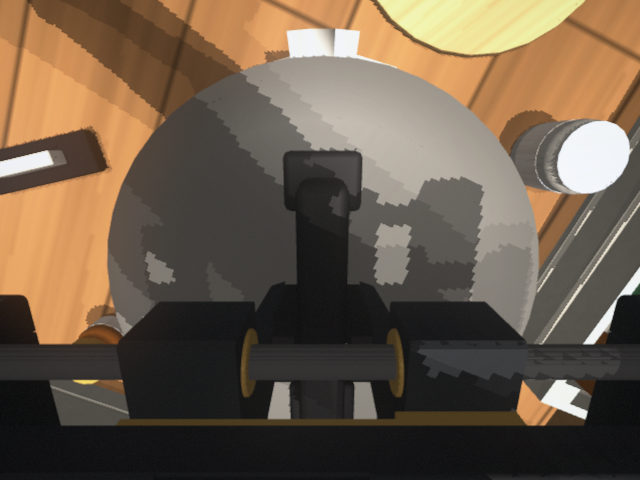

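The wrist view shows the lid held level, centred at about (323,240), with its near lug at (323,43). Lowering it into the notches.

```bash
python3 -m creep '[{"grip":-1,"tx":-0.35,"ty":0.14,"tz":2,"spin":0.2},{"grip":-1,"tx":0,"ty":0,"tz":3,"spin":0},{"grip":-1,"tx":0,"ty":0,"tz":3,"spin":0},{"grip":-1,"tx":0,"ty":0,"tz":1.5,"spin":0},{"grip":-1,"tx":0,"ty":0,"tz":0,"spin":0},{"grip":-1,"tx":0,"ty":0,"tz":0,"spin":0},{"grip":-1,"tx":0,"ty":0,"tz":0,"spin":0}]'
python3 -c "
from h import *
go(.5892,-.1552,.1144,23.3)"
```

```text
clock: 59.43
tool_pos: [0.5905, -0.1576, 0.1324]
eef_rot: [0.551, 0.835, -0.001, 0.0]
contact_force: [0.4, -0.1, -4.8]
opening: 0.225
finger_force: 50.0
yaw_y 23.2 tilt 0.12 q7 0.69 {'tx': np.float64(0.28), 'ty': np.float64(-0.02), 'tz': np.float64(1.8), 'spin': np.float64(-0.1)}
```

```bash
python3 -m creep '[{"grip":-1,"tx":0.2,"ty":0,"tz":0.4,"spin":0},{"grip":-1,"tx":0,"ty":0,"tz":0.3,"spin":0},{"grip":-1,"tx":0,"ty":0,"tz":0.3,"spin":0},{"grip":-1,"tx":0,"ty":0,"tz":0,"spin":0},{"grip":-1,"tx":0,"ty":0,"tz":0,"spin":0}]'
python3 -m creep '[{"grip":-1,"tx":0,"ty":0,"tz":0.3,"spin":0},{"grip":-1,"tx":0,"ty":0,"tz":0.3,"spin":0},{"grip":-1,"tx":0,"ty":0,"tz":0.2,"spin":0},{"grip":-1,"tx":0,"ty":0,"tz":0,"spin":0},{"grip":-1,"tx":0,"ty":0,"tz":0,"spin":0}]'
```

```text
clock: 59.85
tool_pos: [0.5883, -0.1561, 0.1211]
eef_rot: [0.551, 0.835, -0.001, -0.001]
contact_force: [-0.3, 0.2, -5.5]
opening: 0.225
finger_force: 50.0
clock: 60.27
tool_pos: [0.589, -0.1559, 0.1148]
eef_rot: [0.551, 0.835, -0.001, -0.0]
contact_force: [-3.2, 2.7, 7.9]
opening: 0.223
finger_force: 50.0
```

```bash
python3 -m creep '[{"grip":-1,"tx":0,"ty":0,"tz":0,"spin":0},{"grip":-1,"tx":0,"ty":0,"tz":0,"spin":0},{"grip":-1,"tx":0,"ty":0,"tz":0,"spin":0}]'
python3 - <<'E'
from h import *
p,d,c=snap("wrist","w14"); P=cloud(c,d)
t,_,_=snap("top"); cv2.imwrite("pics/m2.png",np.hstack([p[:330,:,::-1]]))
print(r.get_state()["moment"].round(2))
E
```

```text
clock: 60.52
tool_pos: [0.589, -0.1559, 0.1148]
eef_rot: [0.551, 0.835, -0.001, -0.0]
contact_force: [-2.7, 1.6, 9.1]
opening: 0.222
finger_force: 50.0
[ 0.09  0.66 -0.09]
```

View pics/m2.png

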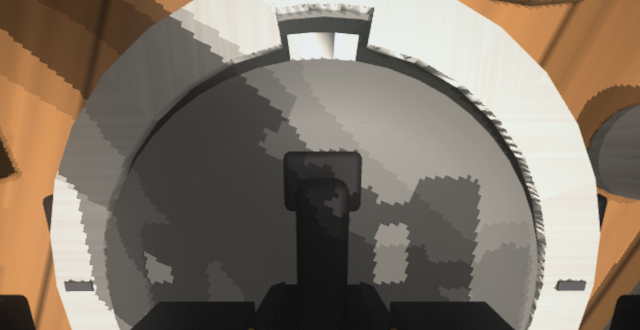

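The lug at (323,45) is in the notch (277–375, row 12). The disc edge touches the collar on the left (110,200), with a gap on the right (535,220). The lid is 2–3 mm too far left, so I'll lift a little, shift it and lower again.

```bash
python3 -m creep '[{"grip":-1,"tx":0,"ty":0,"tz":-0.6,"spin":0},{"grip":-1,"tx":0,"ty":0.3,"tz":0,"spin":0},{"grip":-1,"tx":0,"ty":0,"tz":0,"spin":0},{"grip":-1,"tx":0,"ty":0,"tz":0,"spin":0}]'
python3 -m creep '[{"grip":-1,"tx":0,"ty":0,"tz":0.3,"spin":0},{"grip":-1,"tx":0,"ty":0,"tz":0.3,"spin":0},{"grip":-1,"tx":0,"ty":0,"tz":0,"spin":0},{"grip":-1,"tx":0,"ty":0,"tz":0,"spin":0}]'
```

```text
clock: 60.95
tool_pos: [0.5912, -0.1546, 0.1185]
eef_rot: [0.551, 0.835, -0.001, -0.001]
contact_force: [-0.4, 0.2, -4.6]
opening: 0.223
finger_force: 50.0
clock: 61.28
tool_pos: [0.5915, -0.1548, 0.1145]
eef_rot: [0.551, 0.835, -0.001, -0.0]
contact_force: [-3.2, 1.9, 11.0]
opening: 0.219
finger_force: 50.0
```

```bash
cat > lidz.py <<'E'
from h import *
def lidz():
    s=r.get_state(); p,d,c=snap("wrist"); P=cloud(c,d); g=p.max(2); R_=np.hypot(P[...,0]-.590,P[...,1]+.157)
    col=P[(R_>.118)&(R_<.138)&(g>150)&(abs(P[...,2]-.098)<.012)]
    h=P[(R_<.065)&(g<70)&(abs(P[...,2]-.134)<.012)]
    print("clock",s["clock"],"tcp",s["tool_pos"].round(4),"collar z",np.median(col[:,2]).round(4),"handle top",np.percentile(h[:,2],[50,90]).round(4),"F",s["contact_force"].round(1))
    hz=h[h[:,2]>np.median(h[:,2])-.003]; print("handle slope",np.linalg.lstsq(np.c_[hz[:,:2]-hz[:,:2].mean(0),np.ones(len(hz))],hz[:,2],rcond=None)[0].round(4),"yaw",cv2.minAreaRect((hz[:,:2]*1000).astype(np.float32)))
    cs=np.linalg.lstsq(np.c_[col[:,:2]-[.590,-.157],np.ones(len(col))],col[:,2],rcond=None)[0]; print("collar plane",cs.round(4))
lidz()
E
python3 lidz.py; grep -c . /dev/null; python3 -m creep '[{"grip":-1,"tx":0,"ty":0,"tz":0,"spin":0}]' | grep pos
```

```text
clock 61.2833 tcp [ 0.5915 -0.1548  0.1145] collar z 0.0971 handle top [0.1385 0.1403] F [-3.2  1.9 11. ]
handle slope [ 0.0096 -0.0236  0.1388] yaw ((590.38330078125, -149.28524780273438), (49.29520797729492, 104.50798797607422), 38.421146392822266)
collar plane [ 0.0039 -0.0052  0.0972]
0
tool_pos: [0.5915, -0.1548, 0.1146]
```

```bash
python3 - <<'E'
from h import *
q,d,c=snap("side","s5"); P=cloud(c,d); g=cv2.cvtColor(q,cv2.COLOR_RGB2GRAY)
R_=np.hypot(P[...,0]-.590,P[...,1]+.157); hs=cv2.cvtColor(q,cv2.COLOR_RGB2HSV)
disc=(R_>.085)&(R_<.108)&(P[...,2]>.07)&(P[...,2]<.125); Q=P[disc]; a=np.degrees(np.arctan2(Q[:,1]+.157,Q[:,0]-.590))
col=(R_>.118)&(R_<.137)&(abs(P[...,2]-.098)<.012); C=P[col]; b=np.degrees(np.arctan2(C[:,1]+.157,C[:,0]-.590))
for t in range(-180,180,30):
    m=(a>=t)&(a<t+30); k=(b>=t)&(b<t+30)
    print(t,m.sum(),np.median(Q[m,2]).round(4) if m.sum() else "",k.sum(),np.median(C[k,2]).round(4) if k.sum() else "")
u,v=proj(c,[[.59,-.157,.1]])[0].astype(int); cv2.imwrite("pics/c5.png",cv2.resize(q[v-70:v+60,u-90:u+90,::-1],None,fx=4,fy=4,interpolation=cv2.INTER_CUBIC))
E
```

```text
-180 228 0.1042 197 0.0983
-150 244 0.1055 234 0.0978
-120 233 0.1068 272 0.0977
-90 195 0.1076 208 0.098
-60 151 0.1082 170 0.0983
-30 113 0.1079 155 0.0988
0 98 0.1072 128 0.0989
30 17 0.1057 0 
60 0  36 0.099
90 44 0.1032 149 0.097
120 123 0.1035 143 0.0983
150 184 0.1032 180 0.0982
```

View pics/c5.png

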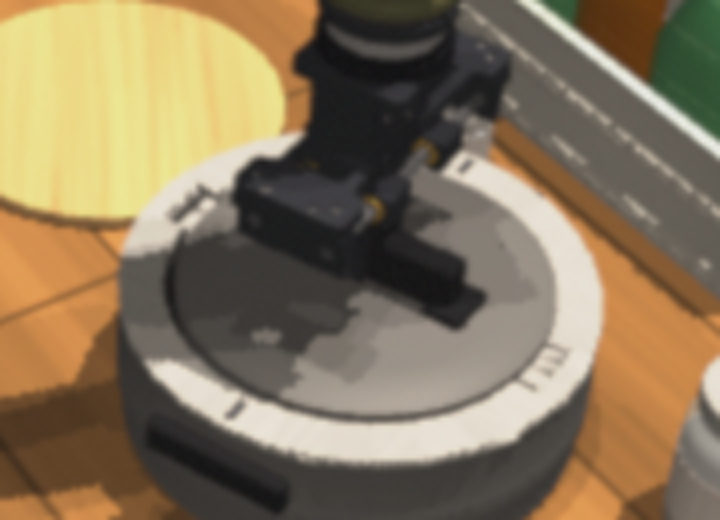

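The side crop shows the lid sitting in the collar but tipped 1.5°: disc height is 108 mm at the far lug and 103 mm at the near one. Pressing further should level it on the seal.

```bash
python3 -m creep '[{"grip":-1,"tx":0,"ty":0,"tz":0.2,"spin":0},{"grip":-1,"tx":0,"ty":0,"tz":0.2,"spin":0},{"grip":-1,"tx":0,"ty":0,"tz":0,"spin":0},{"grip":-1,"tx":0,"ty":0,"tz":0,"spin":0},{"grip":-1,"tx":0,"ty":0,"tz":0,"spin":0}]'
cat > tiltz.py <<'E'
from h import *
q,d,c=snap("side"); P=cloud(c,d); R_=np.hypot(P[...,0]-.590,P[...,1]+.157)
Q=P[(R_>.085)&(R_<.106)&(P[...,2]>.07)&(P[...,2]<.125)]; a=np.degrees(np.arctan2(Q[:,1]+.157,Q[:,0]-.590))
print({t:np.median(Q[(a>=t)&(a<t+30),2]).round(4) for t in(-180,-150,-120,-90,-60,-30,0,90,120,150)}, r.get_state()["moment"].round(2))
E
python3 tiltz.py
```

```text
clock: 61.88
tool_pos: [0.5917, -0.1544, 0.1127]
eef_rot: [0.551, 0.835, -0.001, -0.0]
contact_force: [-7.7, 4.6, 25.2]
opening: 0.219
finger_force: 50.0
{-180: np.float64(0.1033), -150: np.float64(0.1048), -120: np.float64(0.1067), -90: np.float64(0.1074), -60: np.float64(0.1075), -30: np.float64(0.1065), 0: np.float64(0.1055), 90: np.float64(0.0999), 120: np.float64(0.1016), 150: np.float64(0.1015)} [ 0.54  1.55 -0.09]
```

The far side is held up while the near side sinks, so the lid is tipped in the grip. I'll ease off and release, so it settles on the seal by its own weight, and then regrip it.

```bash
python3 -m creep '[{"grip":-1,"tx":0,"ty":0,"tz":-0.3,"spin":0},{"grip":-1,"tx":0,"ty":0,"tz":-0.3,"spin":0},{"grip":0,"tx":0,"ty":0,"tz":0,"spin":0},{"grip":0,"tx":0,"ty":0,"tz":0,"spin":0},{"grip":0,"tx":0,"ty":0,"tz":0,"spin":0},{"grip":0,"tx":0,"ty":0,"tz":0,"spin":0},{"grip":0,"tx":0,"ty":0,"tz":0,"spin":0}]'
python3 tiltz.py
python3 -m creep '[{"grip":1,"tx":0,"ty":0,"tz":-2,"spin":0},{"grip":1,"tx":0,"ty":0,"tz":-4,"spin":0},{"grip":1,"tx":0,"ty":0,"tz":-4,"spin":0},{"grip":1,"tx":0,"ty":0,"tz":-2,"spin":0},{"grip":1,"tx":0,"ty":0,"tz":0,"spin":0},{"grip":1,"tx":0,"ty":0,"tz":0,"spin":0}]' | grep pos
python3 tiltz.py
python3 - <<'E'
from h import *
p,d,c=snap("wrist","w15"); P=cloud(c,d); g=p.max(2)
m=(P[...,2]>.125)&(P[...,2]<.148)&(g<80)&(np.hypot(P[...,0]-.59,P[...,1]+.157)<.09)
n,l,st,ct=cv2.connectedComponentsWithStats(m.astype(np.uint8)); i=1+st[1:,4].argmax(); Q=P[l==i]
print(cv2.minAreaRect((Q[:,:2]*1000).astype(np.float32)),np.median(Q[:,2]),np.linalg.lstsq(np.c_[Q[:,:2]-Q[:,:2].mean(0),np.ones(len(Q))],Q[:,2],rcond=None)[0].round(4))
cv2.imwrite("pics/c15.png",p[20:440,60:580,::-1])
E
```

```text
clock: 62.52
tool_pos: [0.5911, -0.155, 0.1147]
eef_rot: [0.551, 0.835, -0.002, -0.001]
contact_force: [0.5, 0.2, -0.7]
opening: 0.497
finger_force: 0.0
{-180: np.float64(0.1061), -150: np.float64(0.1069), -120: np.float64(0.1083), -90: np.float64(0.109), -60: np.float64(0.1092), -30: np.float64(0.1092), 0: np.float64(0.1076), 90: np.float64(0.1048), 120: np.float64(0.1049), 150: np.float64(0.1053)} [-0.04 -0.04  0.07]
tool_pos: [0.5921, -0.1549, 0.2361]
{-180: np.float64(0.1056), -150: np.float64(0.107), -120: np.float64(0.1079), -90: np.float64(0.1087), -60: np.float64(0.1093), -30: np.float64(0.1089), 0: np.float64(0.1081), 90: np.float64(0.1054), 120: np.float64(0.1053), 150: np.float64(0.1054)} [-0.    0.04 -0.02]
((591.608642578125, -155.81192016601562), (20.032272338867188, 118.32826232910156), 22.98581314086914) 0.13999663505536375 [ 0.0119 -0.0201  0.1398]
```

View pics/c15.png

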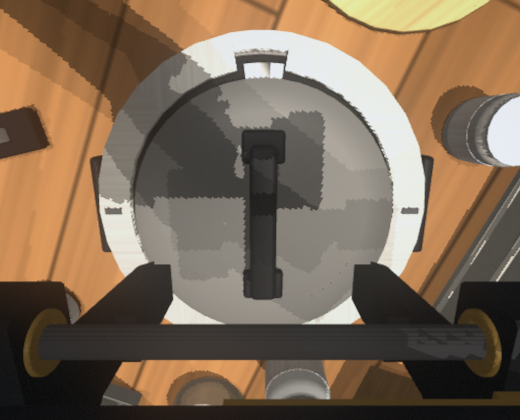

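The lid has settled but is still held about 4 mm high on the far side; its lug there sits at z≈90 mm. That fits it catching the rim below the notch, where the inner wall is 125 mm against the notch's 127 mm. Measured centre and lateral force agree: the lid is about 3 mm off towards azimuth −30°. I'll nudge it back.

```bash
python3 -m creep '[{"grip":0.3,"tx":0,"ty":0,"tz":3.5,"spin":0},{"grip":0.3,"tx":0,"ty":-0.05,"tz":3.5,"spin":0},{"grip":0.3,"tx":0,"ty":0,"tz":2.8,"spin":0},{"grip":0.3,"tx":0,"ty":0,"tz":1.4,"spin":0},{"grip":0.3,"tx":0,"ty":0,"tz":0.7,"spin":0},{"grip":-1,"tx":0,"ty":0,"tz":0,"spin":0},{"grip":-1,"tx":0,"ty":0,"tz":0,"spin":0},{"grip":-1,"tx":0,"ty":0,"tz":0,"spin":0}]' 30 | grep pos
python3 -m creep '[{"grip":-1,"tx":0,"ty":0,"tz":0,"spin":0},{"grip":-1,"tx":0,"ty":0,"tz":0,"spin":0},{"grip":-1,"tx":0,"ty":0,"tz":0,"spin":0},{"grip":-1,"tx":0,"ty":0,"tz":0,"spin":0},{"grip":-1,"tx":0,"ty":0,"tz":0,"spin":0}]'
python3 -m creep '[{"grip":-1,"tx":0,"ty":0,"tz":-0.3,"spin":0},{"grip":-1,"tx":0,"ty":0,"tz":-0.2,"spin":0},{"grip":-1,"tx":0.25,"ty":-0.2,"tz":0,"spin":0},{"grip":-1,"tx":0,"ty":0,"tz":0,"spin":0},{"grip":-1,"tx":0,"ty":0,"tz":0,"spin":0},{"grip":-1,"tx":0,"ty":0,"tz":0.2,"spin":0},{"grip":-1,"tx":0,"ty":0,"tz":0.3,"spin":0},{"grip":-1,"tx":0,"ty":0,"tz":0,"spin":0}]'
python3 tiltz.py
python3 -m creep '[{"grip":0,"tx":0,"ty":0,"tz":0,"spin":0},{"grip":0,"tx":0,"ty":0,"tz":0,"spin":0},{"grip":0,"tx":0,"ty":0,"tz":0,"spin":0},{"grip":0,"tx":0,"ty":0,"tz":0,"spin":0},{"grip":0,"tx":0,"ty":0,"tz":0,"spin":0},{"grip":0,"tx":0,"ty":0,"tz":0,"spin":0}]'
python3 tiltz.py
```

```text
tool_pos: [0.5914, -0.1553, 0.1168]
clock: 64.25
tool_pos: [0.5913, -0.1551, 0.1167]
eef_rot: [0.551, 0.835, -0.001, -0.0]
contact_force: [-0.2, 0.5, 3.4]
opening: 0.225
finger_force: 30.0
clock: 64.92
tool_pos: [0.5877, -0.1535, 0.1155]
eef_rot: [0.551, 0.835, -0.002, -0.001]
contact_force: [0.5, 1.0, -4.0]
opening: 0.22
finger_force: 30.0
{-180: np.float64(0.1059), -150: np.float64(0.1053), -120: np.float64(0.105), -90: np.float64(0.1051), -60: np.float64(0.1049), -30: np.float64(0.1053), 0: np.float64(0.1056), 90: np.float64(0.1053), 120: np.float64(0.1059), 150: np.float64(0.1059)} [0.22 0.12 0.02]
clock: 65.47
tool_pos: [0.588, -0.1536, 0.1163]
eef_rot: [0.551, 0.835, -0.001, -0.001]
contact_force: [-0.3, 0.8, -0.2]
opening: 0.497
finger_force: 0.0
{-180: np.float64(0.1037), -150: np.float64(0.1032), -120: np.float64(0.1029), -90: np.float64(0.1025), -60: np.float64(0.1028), -30: np.float64(0.1033), 0: np.float64(0.1033), 90: np.float64(0.1035), 120: np.float64(0.1043), 150: np.float64(0.1043)} [-0.03 -0.04  0.06]
```

The lid is now level (disc at 103–104 mm all round) and resting on the seal. Next: regrip lower, press and twist.

```bash
python3 -m creep '[{"grip":0,"tx":0,"ty":0,"tz":0.3,"spin":0},{"grip":0,"tx":0,"ty":0,"tz":0.2,"spin":0},{"grip":-1,"tx":0,"ty":0,"tz":0,"spin":0},{"grip":-1,"tx":0,"ty":0,"tz":0,"spin":0},{"grip":-1,"tx":0,"ty":0,"tz":0,"spin":0},{"grip":-1,"tx":0,"ty":0,"tz":0,"spin":0},{"grip":-1,"tx":0,"ty":0,"tz":0,"spin":0},{"grip":-1,"tx":0,"ty":0,"tz":0,"spin":0}]' 45
python3 -m creep '[{"grip":-1,"tx":0,"ty":0,"tz":0,"spin":0},{"grip":-1,"tx":0,"ty":0,"tz":0.2,"spin":0},{"grip":-1,"tx":0,"ty":0,"tz":0.2,"spin":0},{"grip":-1,"tx":0,"ty":0,"tz":0.1,"spin":0},{"grip":-1,"tx":0,"ty":0,"tz":0,"spin":0},{"grip":-1,"tx":0,"ty":0,"tz":0,"spin":0}]'
python3 tiltz.py; python3 -c "
from h import *
go(.589,-.155,.106,23.2)"
```

```text
clock: 66.18
tool_pos: [0.5879, -0.1536, 0.1111]
eef_rot: [0.551, 0.835, -0.001, -0.001]
contact_force: [0.1, -0.2, -0.7]
opening: 0.223
finger_force: 45.0
clock: 66.68
tool_pos: [0.5879, -0.1536, 0.1071]
eef_rot: [0.551, 0.835, -0.001, -0.001]
contact_force: [-2.1, 0.7, 10.1]
opening: 0.223
finger_force: 45.0
{-180: np.float64(0.0999), -150: np.float64(0.0994), -120: np.float64(0.0989), -90: np.float64(0.0988), -60: np.float64(0.0984), -30: np.float64(0.0988), 0: np.float64(0.0994), 90: np.float64(0.0998), 120: np.float64(0.1004), 150: np.float64(0.1005)} [ 0.12  0.54 -0.04]
yaw_y 23.1 tilt 0.16 q7 0.69 {'tx': np.float64(-0.17), 'ty': np.float64(0.04), 'tz': np.float64(0.11), 'spin': np.float64(-0.1)}
```

```bash
python3 -m creep '[{"grip":-1,"tx":0,"ty":0,"tz":0.05,"spin":5},{"grip":-1,"tx":0,"ty":0,"tz":0,"spin":5},{"grip":-1,"tx":0,"ty":0,"tz":0,"spin":5},{"grip":-1,"tx":0,"ty":0,"tz":0,"spin":5},{"grip":-1,"tx":0,"ty":0,"tz":0,"spin":0}]'; python3 -c "
from h import *
go(.589,-.155,.106,23.2-90);print(r.get_state()['moment'].round(2))"; python3 tiltz.py
```

```text
clock: 67.15
tool_pos: [0.5896, -0.154, 0.1071]
eef_rot: [0.689, 0.725, -0.001, 0.001]
contact_force: [0.1, 0.0, 10.2]
opening: 0.221
finger_force: 45.0
yaw_y 2.9 tilt 0.17 q7 0.45 {'tx': np.float64(-0.1), 'ty': np.float64(-0.07), 'tz': np.float64(0.11), 'spin': np.float64(69.7)}
[ 0.11  0.21 -0.22]
{-180: np.float64(0.0996), -150: np.float64(0.0992), -120: np.float64(0.0989), -90: np.float64(0.0992), -60: np.float64(0.0992), -30: np.float64(0.0994), 0: np.float64(0.0995), 90: np.float64(0.0998), 120: np.float64(0.0998), 150: np.float64(0.0999)} [ 0.07  0.2  -0.31]
```

Turning freely under the collar; finish the quarter turn.

```bash
python3 -m creep '[{"grip":-1,"tx":0,"ty":0,"tz":0,"spin":5},{"grip":-1,"tx":0,"ty":0,"tz":0,"spin":5},{"grip":-1,"tx":0,"ty":0,"tz":0,"spin":5},{"grip":-1,"tx":0,"ty":0,"tz":0,"spin":5},{"grip":-1,"tx":0,"ty":0,"tz":0,"spin":5},{"grip":-1,"tx":0,"ty":0,"tz":0,"spin":5},{"grip":-1,"tx":0,"ty":0,"tz":0,"spin":5},{"grip":-1,"tx":0,"ty":0,"tz":0,"spin":5}]' | grep -E "pos|force"
python3 -m creep '[{"grip":-1,"tx":0,"ty":0,"tz":0,"spin":5},{"grip":-1,"tx":0,"ty":0,"tz":0,"spin":5},{"grip":-1,"tx":0,"ty":0,"tz":0,"spin":5},{"grip":-1,"tx":0,"ty":0,"tz":0,"spin":5},{"grip":-1,"tx":0,"ty":0,"tz":0,"spin":5},{"grip":-1,"tx":0,"ty":0,"tz":0,"spin":4.7},{"grip":-1,"tx":0,"ty":0,"tz":0,"spin":0},{"grip":-1,"tx":0,"ty":0,"tz":0,"spin":0}]'
python3 -c "
from h import *
go(.589,-.155,.106,23.2-90);print(r.get_state()['moment'].round(2))"
```

```text
tool_pos: [0.5895, -0.1541, 0.1071]
contact_force: [-0.0, 0.1, 10.1]
finger_force: 45.1
clock: 68.53
tool_pos: [0.5895, -0.1541, 0.1071]
eef_rot: [0.979, 0.203, 0.0, 0.001]
contact_force: [-1.0, -0.5, 10.3]
opening: 0.221
finger_force: 45.1
yaw_y -66.6 tilt 0.15 q7 -0.38 {'tx': np.float64(-0.08), 'ty': np.float64(0.07), 'tz': np.float64(0.11), 'spin': np.float64(0.2)}
[ 0.34  0.14 -0.25]
```

```bash
python3 -m creep '[{"grip":-1,"tx":0,"ty":0,"tz":-0.2,"spin":0},{"grip":-1,"tx":0,"ty":0,"tz":-0.1,"spin":0},{"grip":-1,"tx":0,"ty":0,"tz":0,"spin":0},{"grip":0.3,"tx":0,"ty":0,"tz":0,"spin":0},{"grip":0.3,"tx":0,"ty":0,"tz":0,"spin":0},{"grip":0.3,"tx":0,"ty":0,"tz":0,"spin":0},{"grip":0.3,"tx":0,"ty":0,"tz":0,"spin":0},{"grip":0.3,"tx":0,"ty":0,"tz":0,"spin":0}]'
python3 -m creep '[{"grip":0.3,"tx":0,"ty":0,"tz":-2,"spin":0},{"grip":0.3,"tx":0,"ty":0,"tz":-4,"spin":0},{"grip":0.3,"tx":0,"ty":0,"tz":-4,"spin":0},{"grip":0.3,"tx":0,"ty":0,"tz":-4,"spin":0},{"grip":0.3,"tx":0,"ty":0,"tz":0,"spin":0},{"grip":0.3,"tx":0,"ty":0,"tz":0,"spin":0}]' | grep pos
python3 tiltz.py
python3 - <<'E'
from h import *
p,d,c=snap("wrist","w16"); P=cloud(c,d); g=p.max(2)
m=(P[...,2]>.122)&(P[...,2]<.148)&(g<80)&(np.hypot(P[...,0]-.59,P[...,1]+.157)<.09)
n,l,st,ct=cv2.connectedComponentsWithStats(m.astype(np.uint8)); i=1+st[1:,4].argmax(); Q=P[l==i]
print(cv2.minAreaRect((Q[:,:2]*1000).astype(np.float32)),np.median(Q[:,2]))
# lock marks seen by the wrist: dark blobs on the collar top
Rr=np.hypot(P[...,0]-.589,P[...,1]+.155); m=((Rr>.120)&(Rr<.136)&(abs(P[...,2]-.098)<.006)&(g<120)).astype(np.uint8)
n,l,st,ct=cv2.connectedComponentsWithStats(m)
for i in range(1,n):
    if st[i,4]>12: q=plane(c,[ct[i]],.098)[0]; print(st[i],q.round(4),np.degrees(np.arctan2(q[1]+.155,q[0]-.589)).round(1))
E
```

```text
clock: 69.2
tool_pos: [0.5874, -0.1534, 0.1082]
eef_rot: [0.979, 0.203, -0.002, 0.0]
contact_force: [-0.1, 0.1, 0.5]
opening: 0.577
finger_force: 0.0
tool_pos: [0.5894, -0.154, 0.2508]
{-180: np.float64(0.102), -150: np.float64(0.1015), -120: np.float64(0.1007), -90: np.float64(0.1001), -60: np.float64(0.1003), -30: np.float64(0.1008), 0: np.float64(0.1013), 90: np.float64(0.1029), 120: np.float64(0.1031), 150: np.float64(0.1029)} [0.   0.12 0.03]
((588.4454345703125, -154.34986877441406), (118.97460174560547, 20.023754119873047), 23.404958724975586) 0.13473297234646026
[ 176  238   44   69 1015] [ 0.5023 -0.0624  0.098 ] 133.1
```

```bash
python3 -c "
from plant import workorder
print(workorder.finish_job())"
```

```text
the job is handed in; nothing more can be done
None
```

The carrier is closed and locked, with its handle at 23.4° against about 23.2° for square across the notches. The cold plate and both white tubs lie flat inside (I saw no third tub), and the job was handed in at about 69 s. I viewed 17 pictures, over the limit of 14.

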